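# Load the pack rack and insert ring, then turn up the warming plate

## Robot

A 6-joint arm with a two-finger parallel gripper is mounted at the origin on the work surface. World frame = base frame: x ahead of the robot, y to its left, z up, the work surface at z = 0. Lengths are in mm, angles in rad, forces in N, time in s.
With the tool pointing down it reaches from about 250 to 775 mm from the base axis. Payload 4 kg.
Tool frame: the origin (TCP) lies at the very end of the fingers, on their centre line; the grasp point (between the pads) lies 19 mm behind it (r.pinch_z is the distance from the TCP to the grasp point, in mm); z points along the fingers, y is the direction in which the jaws open and shut (so a half turn about z gives the same grasp; the last joint's range is limited). The gripper opens to 94 mm and grips with 3 to 60 N. Pads are 16 mm wide; open, the fingers measure 119 mm over their backs; the gripper's body (75 mm by 177 mm) begins 78 mm behind the grasp point.
Start: joints at [-0.103, 0.087, 1.371, -0, 1.684, -0.103], TCP at [550.018, -0.007, 205.506] pointing down, gripper open.
Joint ranges: [-3.1, 3.1], [-0.76, 2.03], [0.27, 2.55], [-1.08, 4.22], [0.17, 2.65], [-2.57, 2.57]. Speed limits (rad/s): [2.79, 2.79, 3.14, 3.14, 3.14, 3.14].

## Interface

Orientations are given as a unit quaternion [x, y, z, w].
In Python, from rig import r, vision, ticket gives the robot as it stands.
- The arm moves only by the tool arm_command, never from a script. Its argument "increments" is one flat list of numbers, 7 for each row, row after row: the opening, from 0 (shut) to 1 (fully open), then the shift along the tool's x, y, z as a fraction of full scale, then the turn, a rotation vector about the tool's x, y, z as a fraction of full scale. In form: [gripper, tx, ty, tz, ax, ay, az, gripper, tx, ty, tz, ax, ay, az, ...]. A call has 1 to 10 rows; each row is the pose to reach, as a shift and turn from the pose commanded when the call began, along the tool's axes at that moment, turning the shorter way round; what a row does not reach only later rows make up. Full scale, the value 1, is 500 mm for a shift and 2 pi rad for a turn. A row lasts 1/10 s, in which the tool goes at most 50 mm and 8.59 degrees, less where a joint would pass 70% of its speed; a pose out of reach is approached as far as the arm can. A call with a number of a shift or a turn outside -1 to 1 is refused whole. A call with a gripper value outside its range is refused whole. The fingers move at their own pace and stop on an object; "force" is the grip in N (left out, the last holds). Time passes only in rows, so rows that repeat a pose let the fingers close. It gives the time, the measured TCP pose, the force and the opening at its end, in the units of the state.
- r.sense(): the state, without advancing time (a new reading comes with each control period).
- vision.read_camera(name): name is "scene" or "side" or "wrist"; returns a dict with "frame" (384x512x3 uint8, red, green, blue), "range_z" (384x512 float32, mm along the optical axis (not along the pixel's ray), 0 where there is no reading), "intrinsics" (3x3 intrinsics, pixels), "rvec" (rotation vector, rad) and "tvec" (3), from world to camera coordinates, as OpenCV has them. Camera axes: x right, y down, z forward; pixel columns grow to the right and rows downward; lengths in mm; the calibration is good to about 2 mm. The wrist camera is an equidistant fisheye: a pixel r from the principal point sees the ray r / f radians off the axis. A picture is of the moment at which its call begins.
- ticket.finish_job(): hands the job in, once; it reports no verdict.
The state is a dict: "clock": time; "joint_positions": joint angles; "dq": joint speeds; "tau": joint torques, N m; "ee_pos": TCP position; "ee_rot": TCP orientation; "wrist_force": force on the tool from outside, world axes, zero at the start; "torque": the same for the moment, N m; "opening": finger opening in mm.
Only numpy, scipy, OpenCV 4.12 (cv2) and the standard library are available. Lean on these libraries where they do the work, as an engineer would, in place of code of your own. Each camera call takes 0.05 s, during which the arm holds its last target. There are 200 camera calls.

## Task

Set up the warming-plate station: first slide the controller's grip to the end of its track nearest the robot, which is off; then take every blister pack off the wire pegs, lifting it over the turned-up tip as it slides off and stand each one upright in a slot of the white rack, and lift the aluminium ring off its post and seat it flat in the round recess of the warming plate. Only when all of that is in place and let go, slide the controller's grip back along its track until its line is level with the steel marker tab. Leave the other things on the bench where they are.

Things in the scene. Friction and masses are not known exactly. Their poses are not given: they have to be found in the camera images.
- stand: Fixed stand: white foot plate, two uprights and a 12 x 16 mm aluminium crossbar, 400 mm long along stand y, centred 175 mm above the table. Origin on the table under the bar, x away from the robot, z up. Four 5 mm steel wire pegs stick out of it along stand -x (towards the robot) at y = -157.5, -52.5, 52.5 and 157.5 mm, 175 mm above the table. Above the bar only the peg tips rise.
- peg0_bend (a point): Where the peg at stand y = -157.5 mm bends: wire centre, stand x = -56 mm, 175 mm above the table; axes as the stand. All four pegs are alike: level for 50 mm from the bar's face to the bend, then the tip turns up at 45 degrees, 12 mm further out and 12 mm higher, with a round end.
- pack0: Clear blister pack with white card header, 40 g, one of up to four alike, hung upright on any of the pegs; None for good if absent (also None while held). Body 46 mm wide (y) x 14 thick (x) x 62 tall; header above it 46 wide x 4 thick, up to 86 mm, with a window 16 x 16 mm from 66 to 82 mm height, through which the wire passes along x. Origin: centre of the underside, z up.
- pack1: Alike. Each pack hangs with its window's top edge on the wire (underside 95 mm above the table), its header 17 to 27 mm behind the peg's bend, its x along the stand's x. The fingers can come down on either side of peg and pack and grip across the 46 mm width; packs hang 105 mm apart.
- pack2: A pack like pack0, same origin; None for good if absent.
- pack3: A pack like pack0, same origin; None for good if absent.
- rack: Loose white rack, 157 (x) x 60 mm, 51 mm high, 0.7 kg; it can get shifted. Origin: centre of its underside. Four slots centred at x = -54, -18, 18, 54 mm, each 23 mm (x) x 54 mm (y), between 13 mm blocks reaching 51 mm; slot floor 6 mm above the underside; at the slots' y ends only 18 mm lips. A pack stands in a slot with its 14 mm thickness along rack x.
- plate: Fixed dark steel warming plate, 110 x 110 x 25 mm, with a round recess of 60 mm diameter, 6 mm deep, in the middle of its top. Origin at the centre of its underside.
- recess (a point): Centre of the floor of the warming plate's recess, 19 mm above the table.
- post: Fixed ring post: white foot disc, 70 mm diameter and 20 mm high, with a steel pin of 20 mm diameter with a round top, 66 mm above the table in all. Origin at the centre of its underside.
- ring: Aluminium insert ring, 54 mm outside and 34 mm inside diameter, 16 mm high, 80 g. At the start it lies on the post's foot around the pin (underside 20 mm above the table). Origin at the centre of its underside.
- controller: Fixed white controller of the warming plate, 90 x 150 mm, 35 mm high; its y axis (along the 150 mm, pointing roughly away from the robot) is the direction of its slider track. Origin at the centre of its underside.
- fader (a joint): Position of the controller's slider in m: 0 at the track's near end (controller y = -50 mm), growing along the controller's y to 0.10 at the far end (y = +50 mm). It needs about 2 N and stays where it is left.
- fader_top (a point): Top centre of the slider's black grip, a block 28 (controller x) x 20 (y) x 36 mm tall with a white line across its top; its top is 71.5 mm above the table. Axes as the controller's.
- marker: Small steel marker tab, 16 x 4 x 4 mm, fixed on the controller's top beside the track; its axes are the controller's, and its long axis points square at the track. The slider belongs where its white line is level with this tab (same y along the track).
- dishes: Bystander: stack of clear dishes, 58 mm diameter, 30 mm high. Origin under its centre.
- bottle: Bystander: small bottle, 40 mm diameter, 85 mm high. Origin under its centre.
- slidebox: Bystander: grey slide box, 90 x 30 x 28 mm. Origin under its centre.
- mouse: Bystander: black computer mouse, 100 x 58 x 30 mm. Origin under its centre.
- tipbox: Bystander: pipette tip box, 120 x 85 x 65 mm. Origin under its centre.
- timer: Bystander: white bench timer, 60 x 70 x 22 mm. Origin under its centre.
Not all that is in view belongs to the job. What is shaped like the pack0 but purple is not meant.

How it is judged (in metres and radians):
On the way, in this order (a step that is already met when the one before it is completed fails the run):
1. first, the slider is at the near end of its track (off) (value of joint fader below 0.006 m and velocity of joint fader above -0.01 m/s), for 0.2 s.
2. every pack stands upright in a slot of the rack and the ring lies in the plate's recess, all let go (x of pack0 in the frame of rack between -0.07 and 0.07 m and y of pack0 in the frame of rack between -0.02 and 0.02 m and z of each of pack0, pack1, pack2, pack3 in the frame of rack below 0.016 m and angle between each of pack0, pack1, pack2, pack3's own z axis and vertical below 0.35 rad and linear speed of each of pack0, pack1, pack2, pack3, ring below 0.03 m/s and contact force between the fingers and pack0 below 0.2 N and x of pack1 in the frame of rack between -0.07 and 0.07 m and y of pack1 in the frame of rack between -0.02 and 0.02 m and contact force between the fingers and pack1 below 0.2 N and x of pack2 in the frame of rack between -0.07 and 0.07 m and y of pack2 in the frame of rack between -0.02 and 0.02 m and contact force between the fingers and pack2 below 0.2 N and x of pack3 in the frame of rack between -0.07 and 0.07 m and y of pack3 in the frame of rack between -0.02 and 0.02 m and contact force between the fingers and pack3 below 0.2 N and horizontal distance between ring and recess below 0.006 m and z of ring in the frame of recess below 0.004 m and angle between ring's own z axis and vertical below 0.09 rad and contact force between the fingers and ring below 0.2 N), for 0.2 s.
3. after that, the slider is level with the marker tab (y of fader_top in the frame of marker between -0.006 and 0.006 m and velocity of joint fader between -0.01 and 0.01 m/s), for 0.2 s.
At the end, for the whole second after the job is handed in: Each pack present stands in a rack slot (underside within 10 mm of the slot floor, leaning under 20 degrees), the ring lies flat in the recess (within 6 mm of centre, 4 mm of its floor), the slider line is within 6 mm of the marker along the track; all at rest and released (all of step 2 and all of step 3); the robot touches nothing.
It fails at once if a bystander (dishes, bottle, slide box, mouse, tip box, timer) is moved more than 4 cm (distance of any of dishes, bottle, slidebox, mouse, tipbox, timer from where it was at the start of the episode above 0.04 m).
Of pack0, pack1, pack2, pack3 only 3 to 4 are there at a start; the rules pass over those that are not, and their reading is None.
At some moment in a run one of rack may be knocked a few centimetres aside while the robot is not near it.
It also fails if it takes over 210 s, if anything falls off the work surface, if the arm or the gripper's body presses on something with over 40 N, if the wrist force passes 120 N, or if a joint passes its speed limit or range.

## Working session

There is one attempt and no reset: what is moved stays moved. The work goes in short steps, Python scripts to look and compute and a tool call to move; the robot and the scene stay as the last step left them, time stands still between calls to the robot, and variables do not carry over. Pictures are saved under pics/ and viewed, about 12 in all and at most 16, crops included, and the job is handed in when it is done.

Besides the shell and the picture viewer there is one more tool, called after "Emit:" in YAML: its name, and indented under it one key for each argument. arm_command: Moves the arm, as the interface text tells. Its arguments: {"type":"object","properties":{"increments":{"type":"array"},"force":{"type":"number"}},"required":["increments"]}

```bash
mkdir -p pics; cat > h.py <<'E'
import numpy as np, cv2
from rig import r, vision, ticket
def cam(n):
    d=vision.read_camera(n); d['R']=cv2.Rodrigues(np.array(d['rvec'],float))[0]; d['t']=np.array(d['tvec'],float).reshape(3); d['n']=n
    return d
def cloud(d):
    z=d['range_z'].astype(float); K=np.array(d['intrinsics']); v,u=np.mgrid[:z.shape[0],:z.shape[1]]
    x=(u-K[0,2])/K[0,0]; y=(v-K[1,2])/K[1,1]
    if d['n']=='wrist':
        rr=np.hypot(x,y); s=np.where(rr>1e-6,np.tan(np.minimum(rr,1.5))/np.maximum(rr,1e-6),1); x=x*s; y=y*s
    P=np.stack([x*z,y*z,z],-1)
    W=(P-d['t'])@d['R']
    W[z<=0]=np.nan
    return W
def save(d,name,crop=None,scale=1):
    im=d['frame'][...,::-1]
    if crop: im=im[crop[1]:crop[3],crop[0]:crop[2]]
    cv2.imwrite('pics/'+name,cv2.resize(im,None,fx=scale,fy=scale,interpolation=cv2.INTER_CUBIC))
E
python3 - <<'E'
from h import *
for n in ('scene','side'):
    d=cam(n); save(d,n+'0.png',scale=1.5); np.savez(n+'0.npz',W=cloud(d),f=d['frame'])
    print(n,d['intrinsics'],-d['R'].T@d['t'],d['R'][2])
print(r.sense())
E
```

```text
scene [[400.06235196   0.         254.38819402]
 [  0.         400.06235196 185.07888802]
 [  0.           0.           1.        ]] [1405.02033763  646.14010272  798.93253194] [-0.70157114 -0.47116238 -0.53460635]
side [[445.34802285   0.         256.12034044]
 [  0.         445.34802285 190.51872436]
 [  0.           0.           1.        ]] [ 162.87731158 1036.70995388  838.04548055] [ 0.26748476 -0.77889871 -0.5672466 ]
{'clock': 0.1, 'joint_positions': array([-1.03087927e-01,  8.78534626e-02,  1.37203130e+00, -1.13528991e-05,
        1.68358406e+00, -1.03128542e-01]), 'dq': array([ 0.00184905, -0.00263296, -0.00358537,  0.00181623, -0.00101078,
        0.00082143]), 'tau': array([ 2.25695316e-03, -3.41256917e+01, -3.03301656e+01,  7.19034858e-02,
        3.05556308e-02, -9.49158243e-05]), 'ee_pos': array([5.49534728e+02, 4.61790512e-02, 2.04472744e+02]), 'ee_rot': array([ 7.07092558e-01,  7.07120382e-01, -5.95910418e-04, -7.24522296e-04]), 'wrist_force': array([-2.10402488e-01, -1.47843063e-04, -1.07301631e-02]), 'torque': array([ 0.00961606, -0.00648765,  0.00492473]), 'opening': 94.02335412864514}
```

View pics/scene0.png

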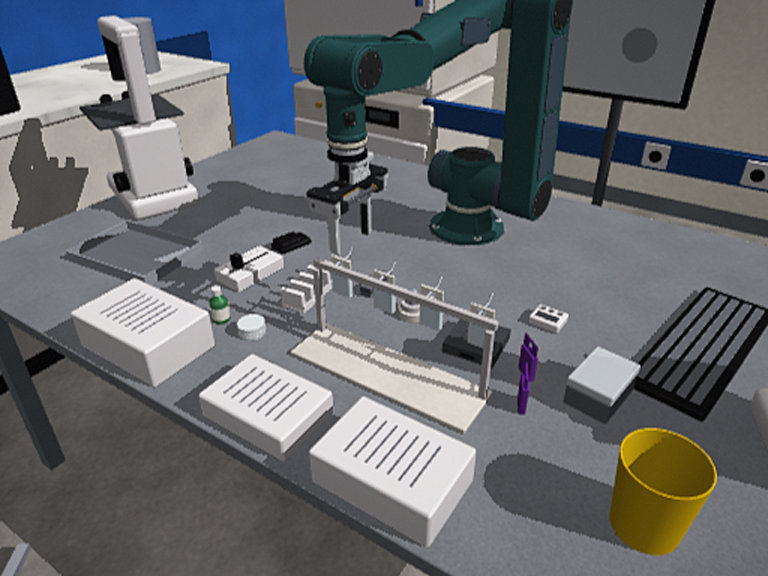

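View pics/side0.png

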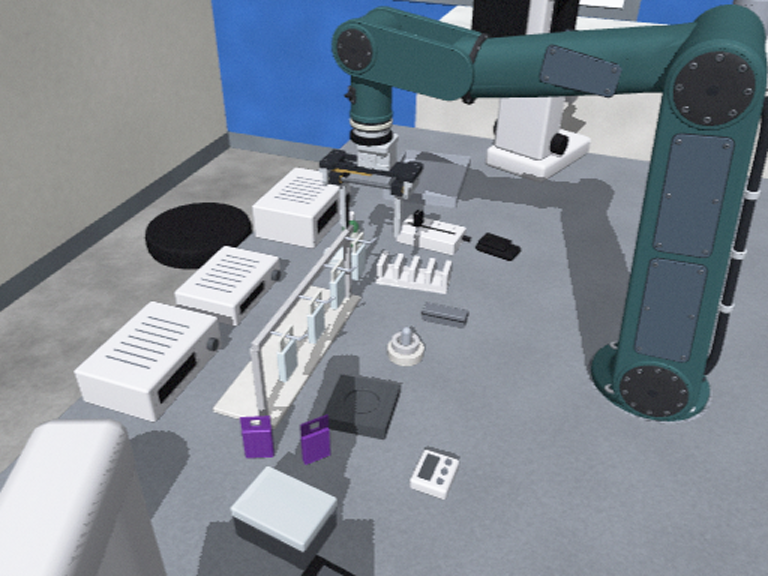

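Scene picture (×1.5): stand (390,300), rack (300,290), controller (250,265), post with ring (408,305), plate (477,340). In the side picture four clear packs hang at (355,255), (337,285), (312,320), (283,355). The purple look-alikes stand at (257,437) and (315,440), and the ring is at (405,345). I'll build a metric top view next.

```bash
python3 - <<'E'
from h import *
d=cam('wrist'); Ww=cloud(d); save(d,'w0.png',scale=1.5); print(d['intrinsics'])
np.savez('wrist0.npz',W=Ww,f=d['frame'])
# topdown merged, 1px=1.5mm, x up 250..800, y left 450..-450
S=1.4; H=int(560/S); Wd=int(800/S)
img=np.zeros((H,Wd,3),np.uint8); hm=np.full((H,Wd),-1e9)
for n in ('side','scene','wrist'):
    q=np.load(n+'0.npz'); P=q['W'].reshape(-1,3); C=q['f'].reshape(-1,3)
    ok=np.isfinite(P).all(1)&(P[:,2]<200 if n!='wrist' else P[:,2]<185); P=P[ok];C=C[ok]
    i=((800-P[:,0])/S).astype(int); j=((400-P[:,1])/S).astype(int)
    m=(i>=0)&(i<H)&(j>=0)&(j<Wd)
    o=np.argsort(P[m,2])
    for a,b,z,c in zip(i[m][o],j[m][o],P[m,2][o],C[m][o]):
        for da in(0,1):
            for db in (0,1):
                if a+da<H and b+db<Wd and z>hm[a+da,b+db]: hm[a+da,b+db]=z; img[a+da,b+db]=c
cv2.imwrite('pics/top.png',cv2.resize(img[...,::-1],None,fx=1.4,fy=1.4,interpolation=cv2.INTER_NEAREST))
np.savez('top.npz',hm=hm)
E
```

```text
[[297.31863964   0.         253.65169454]
 [  0.         297.31863964 193.29523539]
 [  0.           0.           1.        ]]
```

View pics/top.png

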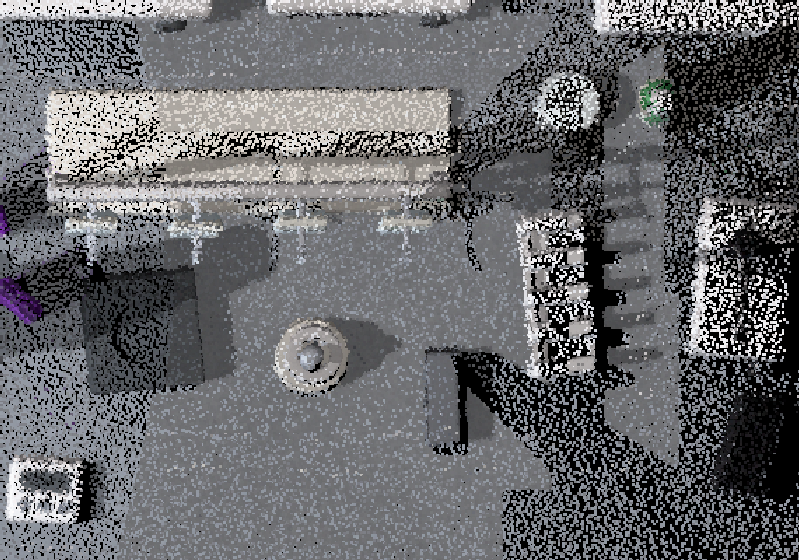

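View pics/w0.png

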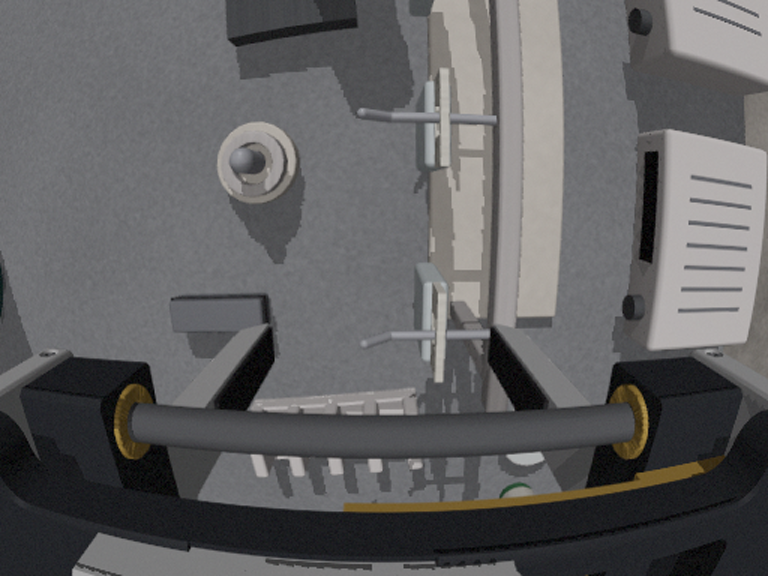

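Top view (1 mm/px, x = 800−row, y = 400−col): packs are at cols 92, 197, 302, 407 in row 222, rack at (557,293), controller at (742,280), post and ring at (311,357), plate at (143,330). The slide box is at (445,400), the timer at (45,490). The wrist view shows the pegs and the ring with no obstruction.

Possible mix-ups:
- **Packs:** the purple packs at side px (257,437) and (315,440). I take the clear ones with the white header.
- **Grip:** only the black block on the controller.
- **Ring:** only the one around the pin. The dishes at top (568,100) are a bystander.

```bash
cat >> h.py <<'E'
def rect(P,n='',q=1):
    c,s,a=cv2.minAreaRect(P[:,:2].astype(np.float32))
    # long axis angle
    if s[0]<s[1]: a+=90; s=(s[1],s[0])
    a=(a+90)%180-90
    print(n,len(P),'c',np.round(c,1),'size',np.round(s,1),'long axis deg',round(a,1),'z',np.round(np.percentile(P[:,2],[2,50,98]),1))
    return c,s,a
def box(P,x0,x1,y0,y1,z0,z1):
    return P[(P[:,0]>x0)&(P[:,0]<x1)&(P[:,1]>y0)&(P[:,1]<y1)&(P[:,2]>z0)&(P[:,2]<z1)]
E
python3 - <<'E'
from h import *
for n in ('side','scene','wrist'):
    print(n); P=np.load(n+'0.npz')['W'].reshape(-1,3); P=P[np.isfinite(P).all(1)]
    for nm,b in dict(ctrl=(420,610,-410,-270,30,40),grip=(450,610,-400,-290,66,76),rack=(400,610,-230,-100,46,56),bar=(560,660,-100,420,181,188),ring=(400,490,50,140,30,40),foot=(400,490,40,140,15,24),pin=(400,490,50,140,48,70),plate=(390,550,180,330,22,28),
       pk0=(520,606,270,345,100,172),pk1=(520,606,165,240,100,172),pk2=(520,606,60,135,100,172),pk3=(520,606,-40,30,100,172)).items():
        Q=box(P,*b)
        if len(Q)>15: rect(Q,nm)
E
```

```text
side
ctrl 458 c [ 516.8 -340.6] size [148.6  97.6] long axis deg -5.1 z [30.3 33.8 38.1]
grip 25 c [ 552.2 -339.1] size [25.3 17.9] long axis deg 82.7 z [66.2 69.7 74.3]
rack 189 c [ 503.3 -155.2] size [156.   64.2] long axis deg 5.4 z [46.3 49.4 53. ]
bar 309 c [591.8 155. ] size [394.8  42. ] long axis deg -89.7 z [181.1 182.2 184.4]
ring 135 c [443.8  91.1] size [52.3 51.9] long axis deg -86.9 z [30.2 34.6 38.7]
foot 142 c [440.3  98.2] size [66.9 57.8] long axis deg 14.4 z [15.2 19.1 23.4]
pin 47 c [441.2  92.2] size [17.5 16.2] long axis deg 16.2 z [48.3 58.3 65.9]
plate 945 c [466.7 259.5] size [113.7 111.1] long axis deg -84.5 z [22.1 24.3 27.2]
pk0 353 c [584.9 309.3] size [72.8 38.1] long axis deg 86.3 z [101.6 138.9 170.9]
pk1 280 c [577.5 202. ] size [70.9 49.7] long axis deg -89.6 z [101.8 140.  171. ]
pk2 234 c [585.2  97.3] size [72.8 35.4] long axis deg 89.0 z [101.7 139.  170.9]
pk3 195 c [579.3  -7.6] size [66.6 50.7] long axis deg -87.2 z [102.1 139.7 171.2]
scene
ctrl 468 c [ 525.  -342.5] size [150.3  94. ] long axis deg -5.4 z [31.2 35.3 38.8]
grip 30 c [ 559.6 -
[... 846 characters left out ...]
  58.9] long axis deg 6.7 z [47.  50.1 51.6]
bar 3892 c [596.1  56.7] size [207.2  39.7] long axis deg -89.9 z [181.1 182.3 183.8]
ring 925 c [447.6  86.9] size [53.2 52.6] long axis deg 68.2 z [31.2 35.3 37.2]
foot 989 c [446.1  88.5] size [69.1 68.7] long axis deg -2.7 z [17.4 19.4 22.2]
pin 251 c [446.1  87.8] size [19.  18.3] long axis deg -0.9 z [49.3 62.3 65.8]
plate 1606 c [472.9 220.9] size [111.   37.5] long axis deg 4.4 z [22.6 24.5 26.1]
pk1 148 c [573.9 182.7] size [14.5  6.4] long axis deg -17.4 z [100.9 113.1 124.7]
pk2 921 c [587.8  97.6] size [74.  33.3] long axis deg -89.8 z [104.  156.3 171.7]
pk3 982 c [588.1  -5. ] size [68.8 33.3] long axis deg 90.0 z [102.2 155.5 171.2]
```

Emit:
arm_command:
  increments: [1, 0, 0, -0.06, 0, 0, 0, 1, -0.69, 0.014, -0.06, 0, 0, -0.235, 1, -0.69, 0.014, -0.06, 0, 0, -0.235, 1, -0.69, 0.014, -0.06, 0, 0, -0.235, 1, -0.69, 0.014, -0.06, 0, 0, -0.235, 1, -0.69, 0.014, -0.06, 0, 0, -0.235, 1, -0.69, 0.014, -0.06, 0, 0, -0.235, 1, -0.69, 0.014, -0.06, 0, 0, -0.235, 1, -0.69, 0.014, -0.06, 0, 0, -0.235, 1, -0.69, 0.014, -0.06, 0, 0, -0.235]

```text
clock: 1.15
ee_pos: [556.1, -347.8, 233.6]
ee_rot: [0.13, 0.991, 0.0, -0.001]
wrist_force: [0.3, 0.5, 0.4]
opening: 93.8
```

Emit:
arm_command:
  increments: [1, 0, 0, 0, 0, 0, 0, 1, 0, 0, 0, 0, 0, 0]

```text
clock: 1.35
ee_pos: [557.0, -344.8, 235.1]
ee_rot: [0.133, 0.991, 0.0, -0.0]
wrist_force: [-0.4, -0.3, 0.5]
opening: 94.0
```

```bash
python3 - <<'E'
from h import *
from scipy.spatial.transform import Rotation as Ro
s=r.sense(); print(s['clock'],s['ee_pos'],np.round(Ro.from_quat(s['ee_rot']).as_matrix(),3).tolist())
d=cam('wrist'); W=cloud(d); print('cam',-d['R'].T@d['t'],d['R'][2])
save(d,'w1.png',scale=1.5); np.savez('wrist1.npz',W=W,f=d['frame'])
P=W.reshape(-1,3);P=P[np.isfinite(P).all(1)]
rect(box(P,420,610,-420,-270,32,38),'ctrl');rect(box(P,450,610,-400,-290,67,76),'grip');rect(box(P,450,610,-400,-290,50,76),'grip50');rect(box(P,400,610,-230,-100,46,56),'rack')
E
```

```text
1.35 [ 556.95552303 -344.8019209   235.10002979] [[-0.965, 0.263, -0.0], [0.263, 0.965, 0.001], [0.001, 0.0, -1.0]]
cam [ 492.86788235 -328.00260105  413.88576894] [ 0.22366824 -0.0601943  -0.97280479]
ctrl 7270 c [ 521.  -343.3] size [149.9  89.9] long axis deg -5.1 z [32.7 34.5 36.2]
grip 374 c [ 555.9 -347. ] size [27.6 19.8] long axis deg 85.3 z [67.3 70.6 72.3]
grip50 426 c [ 555.9 -346.9] size [27.9 20.3] long axis deg 84.4 z [53.  70.5 72.3]
rack 1971 c [ 506.4 -158.4] size [157.6  60. ] long axis deg 6.0 z [47.  50.2 51.9]
```

View pics/w1.png

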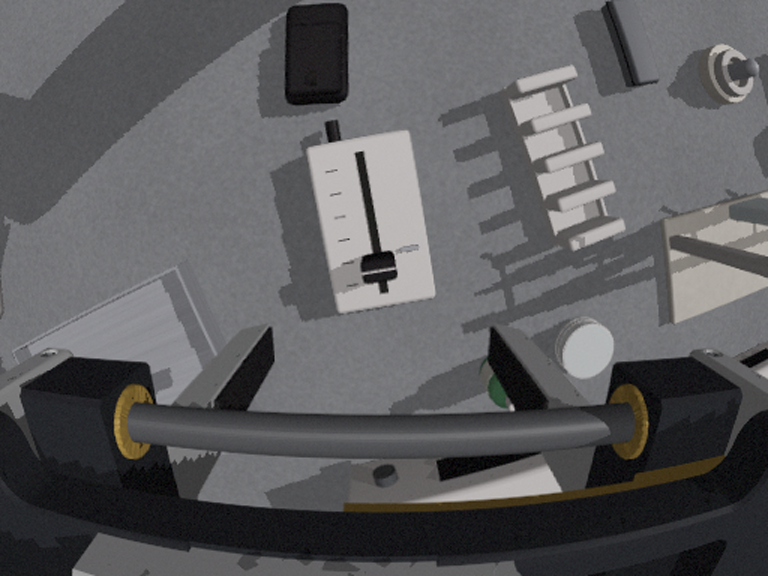

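Wrist view: black grip at (378,268), steel marker tab at (407,247), and the rack's four empty slots at (565,160). The turn stopped 10° short. I'll finish it while descending and grip the slider across 28 mm.

Emit:
arm_command:
  increments: [1, 0.001, -0.0044, 0.1, 0, 0, -0.028, 0.5, 0.001, -0.0044, 0.2, 0, 0, -0.028, 0.5, 0.001, -0.0044, 0.3, 0, 0, -0.028, 0.5, 0.001, -0.0044, 0.384, 0, 0, -0.028, 0.5, 0.001, -0.0044, 0.384, 0, 0, -0.028, 0.2, 0.001, -0.0044, 0.384, 0, 0, -0.028, 0.2, 0.001, -0.0044, 0.384, 0, 0, -0.028, 0.2, 0.001, -0.0044, 0.384, 0, 0, -0.028, 0.2, 0.001, -0.0044, 0.384, 0, 0, -0.028]
  force: 8

```text
clock: 2.3
ee_pos: [556.7, -347.6, 45.3]
ee_rot: [0.044, 0.999, -0.001, 0.001]
wrist_force: [0.3, 0.5, -0.9]
opening: 33.4
```

```bash
python3 - <<'E'
from h import *
q=np.load('wrist1.npz'); W=q['W']
y=np.array([.996,-.089]); c=np.array([521,-343.3])
P=W[158:172,255:285].reshape(-1,3); P=P[(P[:,2]>36.8)&(P[:,2]<45)]
rel=(P[:,:2]-c); print('marker n',len(P),P.mean(0),'along y',np.median(rel@y),rel@y.mean() if 0 else '', np.percentile(rel@y,[5,95]))
f=cv2.cvtColor(q['f'],cv2.COLOR_RGB2HSV).astype(int)
for v in range(160,170): print(v,[tuple(np.round(W[v,u][:2]-c,0)@np.c_[y] )[0].round(0) for u in (264,271,276)],q['f'][v,262:282].mean(1).astype(int))
E
```

```text
marker n 41 [ 549.70006028 -320.27730412   38.80278351] along y 26.424726545911973  [24.98839072 28.43114805]
160 [np.float64(18.0), np.float64(21.0), np.float64(21.0)] [185 185 186 185 184 185 184 185 186 185 185 186 185 185 185 186 184 186
 186 185]
161 [np.float64(20.0), np.float64(22.0), np.float64(23.0)] [186 185 185 185 184 184 185 184 186 184 185 185 184 185 186 186 185 185
 186 184]
162 [np.float64(21.0), np.float64(23.0), np.float64(24.0)] [184 184 185 184 185 184 186 184 185 185 185 184 183 183 183 183 185 185
 185 184]
163 [np.float64(23.0), np.float64(24.0), np.float64(24.0)] [185 184 184 185 184 185 182 182 183 182 182 156 130 131 139 115 121 185
 185 184]
164 [np.float64(24.0), np.float64(25.0), np.float64(26.0)] [185 184 186 185 183 181 159 135 135 129 125 140 152 150 152 151 152 165
 185 184]
165 [np.float64(26.0), np.float64(26.0), np.float64(27.0)] [184 184 182 182 156 139 148 151 153 156 152 151 148 148 149 149 150 176
 185 184]
166 [np.float64(27.0), np.float64(27.0), np.float64(28.0)] [185 182 148 141 119 139 150 149 147 145 148 149 146 147 133 154 138 184
 184 185]
167 [np.float64(28.0), np.float64(29.0), np.float64(30.0)] [181 153 140 138 139 128 149 149 143 125 116 122 145 183 185 185 184 185
 186 186]
168 [np.float64(29.0), np.float64(31.0), np.float64(31.0)] [170 185 148 149 148 127 180 184 185 152 183 185 184 185 185 184 185 185
 185 186]
169 [np.float64(30.0), np.float64(32.0), np.float64(32.0)] [101 177 154 182 186 185 185 184 185 184 184 184 185 184 185 186 184 185
 185 185]
```

Emit:
arm_command:
  increments: [0.15, 0, 0, 0, 0, 0, 0, 0.15, 0, 0, 0, 0, 0, 0, 0.15, 0.025, 0, 0, 0, 0, 0, 0.15, 0.05, 0, 0, 0, 0, 0, 0.15, 0.075, 0, 0, 0, 0, 0, 0.15, 0.1, 0, 0, 0, 0, 0, 0.15, 0.125, 0, 0, 0, 0, 0, 0.15, 0.15, 0, 0, 0, 0, 0, 0.15, 0.165, 0, 0, 0, 0, 0, 0.15, 0.172, 0, 0, 0, 0, 0]
  force: 8

```text
clock: 3.3
ee_pos: [471.9, -338.5, 44.9]
ee_rot: [0.044, 0.999, 0.001, 0.003]
wrist_force: [7.7, 4.7, 1.9]
opening: 28.3
```

Emit:
arm_command:
  increments: [0.15, 0, 0, 0, 0, 0, 0, 0.15, 0, 0, 0, 0, 0, 0, 0.15, 0, 0, 0, 0, 0, 0]

```text
clock: 3.6
ee_pos: [472.0, -338.5, 44.9]
ee_rot: [0.044, 0.999, 0.001, 0.002]
wrist_force: [3.8, 6.1, 5.8]
opening: 28.1
```

Emit:
arm_command:
  increments: [0.6, 0, 0, 0, 0, 0, 0, 0.6, 0, 0, 0, 0, 0, 0, 0.6, 0, 0, 0, 0, 0, 0, 0.8, 0, 0, -0.1, 0, 0, 0, 1, 0, 0, -0.2, 0, 0, 0, 1, 0, 0, -0.3, 0, 0, 0, 1, 0, 0, -0.4, 0, 0, 0, 1, 0, 0, -0.4, 0, 0, 0]

```text
clock: 4.4
ee_pos: [472.4, -342.2, 253.1]
ee_rot: [0.044, 0.999, -0.006, 0.006]
wrist_force: [1.1, -0.4, 0.1]
opening: 88.2
```

```bash
python3 - <<'E'
from h import *
d=cam('wrist'); P=cloud(d).reshape(-1,3);P=P[np.isfinite(P).all(1)]
c=np.array([521,-343.3]);y=np.array([.996,-.089])
rect(box(P,420,610,-420,-270,32,38),'ctrl');g,_,_=rect(box(P,400,610,-400,-290,66,76),'grip'); print('along',(np.array(g)-c)@y)
print(r.sense()['ee_pos'],r.sense()['wrist_force'])
E
```

```text
ctrl 5967 c [ 521.1 -343.6] size [149.   89.6] long axis deg -5.3 z [32.8 34.5 36.2]
grip 349 c [ 471.5 -339.2] size [27.5 19.4] long axis deg 84.6 z [67.2 70.6 72.4]
along -49.71090138549805
[ 471.46823122 -341.29297344  248.60982069] [ 0.44393564 -0.55186095 -0.36472605]
```

Emit:
arm_command:
  increments: [1, -0.108, 0.785, 0, 0, 0, -0.0142, 1, -0.108, 0.785, 0, 0, 0, -0.0142, 1, -0.108, 0.785, 0, 0, 0, -0.0142, 1, -0.108, 0.785, 0, 0, 0, -0.0142, 1, -0.108, 0.785, 0, 0, 0, -0.0142, 1, -0.108, 0.785, 0, 0, 0, -0.0142, 1, -0.108, 0.785, 0, 0, 0, -0.0142, 1, -0.108, 0.785, 0, 0, 0, -0.0142, 1, -0.108, 0.785, 0, 0, 0, -0.0142, 1, -0.108, 0.785, 0, 0, 0, -0.0142]

```text
clock: 5.45
ee_pos: [557.6, 47.2, 241.0]
ee_rot: [-0.002, 1.0, -0.001, -0.002]
wrist_force: [0.2, -0.3, -0.4]
opening: 94.0
```

```bash
python3 - <<'E'
from h import *
s=r.sense(); print(s['ee_pos'],s['ee_rot'])
d=cam('wrist'); W=cloud(d); np.savez('wrist2.npz',W=W,f=d['frame'])
P=W.reshape(-1,3);P=P[np.isfinite(P).all(1)]
B=box(P,560,660,-100,420,181.5,184); rect(B,'bar')
B=box(P,595,660,-100,420,178,186); 
p=np.polyfit(B[:,1],B[:,0],1); print('bar x =',p, np.percentile(B[:,0],[1,50,99]),np.percentile(B[:,1],[0.2,99.8]))
for k,y0 in enumerate((-5,98,203,308)):
    Q=box(P,520,600,y0-30,y0+30,179,200); print(k,'tip',len(Q),Q.mean(0) if len(Q) else '')
    Q=box(P,540,600,y0-30,y0+30,178.7,182.5)
    H=box(P,560,600,y0-26,y0+26,178.3,184); H=H[abs(H[:,1]-np.median(Q[:,1] if len(Q) else 0))>6]
    if len(H)>5: rect(H,'hdr')
    Q=box(P,530,600,y0-30,y0+30,150,173); 
    print('body top'); Q=box(P,530,600,y0-30,y0+30,152,161); 
    if len(Q)>5: rect(Q,'b')
save(d,'w2.png',scale=1.5)
E
```

```text
[557.63725671  47.23889585 240.9549544 ] [-1.78530253e-03  9.99995979e-01 -5.22151180e-04 -2.14052847e-03]
bar 1984 c [594.  159.7] size [381.2  42.8] long axis deg -89.6 z [181.5 182.4 183.7]
bar x = [-7.46393230e-03  6.08883836e+02] [602.97718437 608.01298678 614.80081168] [-27.85301373 348.74845313]
0 tip 261 [567.80263722  -1.8398895  182.08002562]
hdr 118 c [5.78e+02 2.00e-01] size [32.6  4.3] long axis deg -89.1 z [178.9 180.6 182.1]
body top
b 348 c [577.1  -5.9] size [45.5 12.1] long axis deg 87.6 z [152.1 156.5 160.9]
1 tip 283 [568.95970818  94.16083581 182.00247755]
hdr 137 c [578.4  92.7] size [33.5  4.9] long axis deg 88.6 z [178.6 180.8 182.3]
body top
b 350 c [577.5  98.8] size [45.9 12.5] long axis deg -88.8 z [153.2 156.5 160.7]
2 tip 257 [566.81460672 202.03691387 181.77677531]
hdr 160 c [574.5 203.4] size [46.6  5.2] long axis deg -89.4 z [178.5 180.8 182.2]
body top
b 288 c [573.4 203.2] size [47. 13.] long axis deg -86.3 z [152.4 156.5 160.7]
3 tip 164 [567.00569568 306.66611449 181.89850734]
hdr 88 c [577.7 308.3] size [45.1  5.3] long axis deg -88.9 z [178.4 180.7 182.6]
body top
b 200 c [576.5 308.1] size [48.1 13.7] long axis deg -86.9 z [152.6 156.4 160.5]
```

View pics/w2.png

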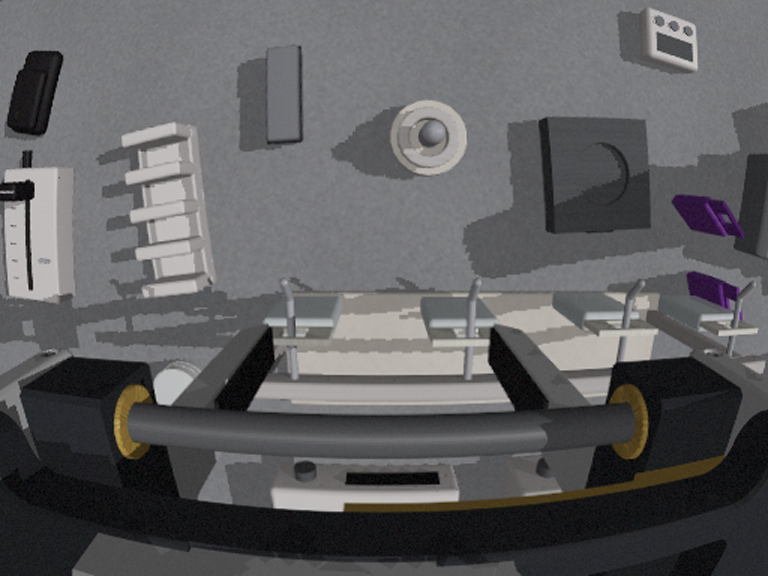

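Wrist view: four clear packs hang with their headers on pegs at (290,310), (470,315), (625,310) and (735,310), and the purple ones stand off to the right at (705,215) and (710,288). The rack is empty. The plate recess at (590,170) and the ring on its post at (430,135) are both in sight. I'll go to the pack at y = −6 first.

Emit:
arm_command:
  increments: [1, -0.04, -0.106, 0, 0, 0, 0, 1, -0.04, -0.106, 0.05, 0, 0, 0, 1, -0.04, -0.106, 0.14, 0, 0, 0, 1, -0.04, -0.106, 0.21, 0, 0, 0, 0.7, -0.04, -0.106, 0.21, 0, 0, 0, 0.4, -0.04, -0.106, 0.21, 0, 0, 0, 0.4, -0.04, -0.106, 0.21, 0, 0, 0, 0.4, -0.04, -0.106, 0.21, 0, 0, 0, 0.4, -0.04, -0.106, 0.21, 0, 0, 0, 0.4, -0.04, -0.106, 0.21, 0, 0, 0]
  force: 12

```text
clock: 6.5
ee_pos: [579.1, -6.1, 139.8]
ee_rot: [-0.001, 1.0, -0.0, 0.001]
wrist_force: [0.3, 0.6, -0.0]
opening: 49.7
```

Emit:
arm_command:
  increments: [0.4, 0, 0, 0, 0, 0, 0, 0.4, 0, 0, 0, 0, 0, 0, 0.4, 0, 0, 0, 0, 0, 0]

```text
clock: 6.8
ee_pos: [578.9, -6.1, 139.3]
ee_rot: [-0.001, 1.0, -0.0, 0.001]
wrist_force: [-0.4, 0.5, 2.5]
opening: 46.2
```

Emit:
arm_command:
  increments: [0.4, 0, 0, -0.006, 0, 0, 0, 0.4, 0, 0, -0.0115, 0, 0, 0, 0.4, 0.013, 0, -0.0115, 0, 0, 0, 0.4, 0.026, 0, -0.0115, 0, 0, 0, 0.4, 0.039, 0, -0.0115, 0, 0, 0, 0.4, 0.048, 0, -0.0115, 0, 0, 0, 0.4, 0.048, 0, -0.0115, 0, 0, 0]

```text
clock: 7.5
ee_pos: [553.8, -6.2, 144.3]
ee_rot: [-0.001, 1.0, -0.0, 0.0]
wrist_force: [0.3, 0.1, 0.0]
opening: 46.2
```

Emit:
arm_command:
  increments: [0.4, 0.014, 0, -0.0255, 0, 0, 0, 0.4, 0.028, 0, -0.0395, 0, 0, 0, 0.4, 0.042, 0, -0.0535, 0, 0, 0, 0.4, 0.056, 0, -0.0675, 0, 0, 0, 0.4, 0.07, 0, -0.09, 0, 0, 0, 0.4, 0.06, -0.08, -0.11, 0, 0, 0, 0.4, 0.03, -0.16, -0.11, 0, 0, -0.0167, 0.4, 0.028, -0.21, -0.11, 0, 0, -0.0167, 0.4, 0.028, -0.21, -0.11, 0, 0, -0.0167, 0.4, 0.028, -0.21, -0.11, 0, 0, -0.0167]

```text
clock: 8.5
ee_pos: [540.8, -111.3, 200.3]
ee_rot: [-0.053, 0.999, 0.0, 0.001]
wrist_force: [0.3, 0.1, -0.4]
opening: 46.0
```

```bash
cat >> h.py <<'E'
def rackloc(P):
    c,s,a=rect(box(P,380,640,-260,-90,46.5,52.5),'rack')
    u=np.array([np.cos(np.radians(a)),np.sin(np.radians(a))])
    for k in (54,18,-18,-54): print('slot',k,np.round(np.array(c)+k*u,1))
def look(name=None,**k):
    d=cam('wrist'); W=cloud(d); P=W.reshape(-1,3);P=P[np.isfinite(P).all(1)]
    if name: save(d,name,**k)
    return d,W,P
def st():
    s=r.sense(); print(round(s['clock'],2),'pos',np.round(s['ee_pos'],1),'rot',np.round(s['ee_rot'],4),'F',np.round(s['wrist_force'],1),'open',round(s['opening'],1))
E
python3 - <<'E'
from h import *
st(); d,W,P=look('w3.png',scale=1.5); rackloc(P)
E
```

```text
8.5 pos [ 540.8 -111.3  200.3] rot [-5.270e-02  9.986e-01  1.000e-04  8.000e-04] F [ 0.3  0.1 -0.4] open 46.0
rack 2686 c [ 506.4 -157.7] size [155.6  60.5] long axis deg 6.1 z [47.2 50.2 51.9]
slot 54 [ 560.1 -152. ]
slot 18 [ 524.3 -155.8]
slot -18 [ 488.5 -159.6]
slot -54 [ 452.7 -163.4]
```

View pics/w3.png

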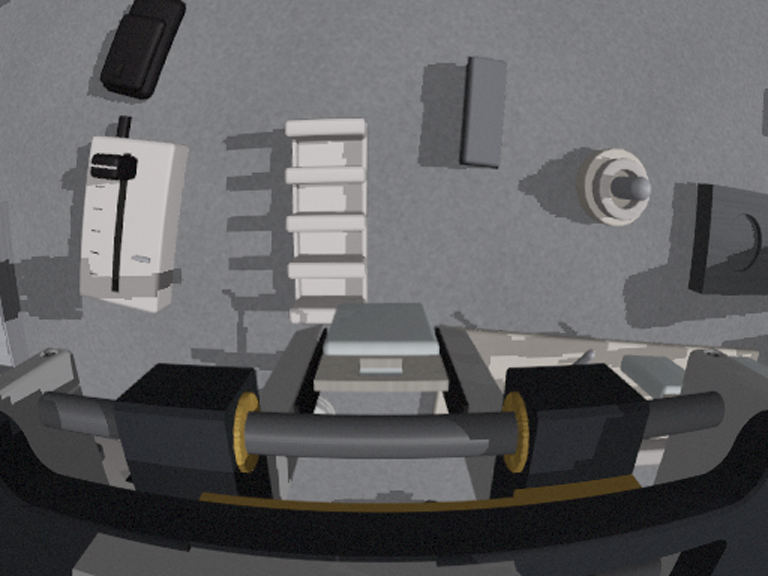

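The wrist view shows the pack held square, (380,330), and the rack clear with slots at (330,150) to (330,290). I'm placing it in the far slot.

Emit:
arm_command:
  increments: [0.4, -0.0317, -0.0852, 0, 0, 0, 0, 0.4, -0.0317, -0.0852, 0.08, 0, 0, 0, 0.4, -0.0317, -0.0852, 0.16, 0, 0, 0, 0.4, -0.0317, -0.0852, 0.21, 0, 0, 0, 0.4, -0.0317, -0.0852, 0.24, 0, 0, 0, 0.4, -0.0317, -0.0852, 0.265, 0, 0, 0, 0.4, -0.0317, -0.0852, 0.284, 0, 0, 0, 0.4, -0.0317, -0.0852, 0.284, 0, 0, 0, 0.4, -0.0317, -0.0852, 0.284, 0, 0, 0]

```text
clock: 9.45
ee_pos: [561.7, -152.0, 58.4]
ee_rot: [-0.053, 0.999, -0.0, 0.001]
wrist_force: [0.3, -0.4, -0.0]
opening: 46.0
```

Emit:
arm_command:
  increments: [0.4, 0, 0, 0.013, 0, 0, 0, 0.4, 0, 0, 0.013, 0, 0, 0, 0.4, 0, 0, 0.013, 0, 0, 0, 0.7, 0, 0, 0.013, 0, 0, 0, 0.7, 0, 0, 0.013, 0, 0, 0, 0.7, 0, 0, 0.013, 0, 0, 0, 0.7, 0, 0, -0.05, 0, 0, 0, 1, 0, 0, -0.15, 0, 0, 0, 1, 0, 0, -0.25, 0, 0, 0, 1, 0, 0, -0.33, 0, 0, 0]

```text
clock: 10.45
ee_pos: [561.4, -152.1, 225.8]
ee_rot: [-0.053, 0.999, -0.001, 0.002]
wrist_force: [0.1, 0.6, 0.1]
opening: 86.7
```

```bash
python3 - <<'E'
from h import *
st(); d,W,P=look('w4.png',crop=(80,60,430,330),scale=2); rackloc(P)
rect(box(P,400,640,-220,-100,88,96),'packtop'); rect(box(P,400,640,-220,-100,60,96),'pack')
E
```

```text
10.45 pos [ 561.4 -152.1  225.8] rot [-5.320e-02  9.986e-01 -7.000e-04  1.600e-03] F [0.1 0.6 0.1] open 86.7
rack 2581 c [ 506.2 -157.6] size [156.4  59.8] long axis deg 5.7 z [47.4 50.2 51.9]
slot 54 [ 559.9 -152.3]
slot 18 [ 524.1 -155.9]
slot -18 [ 488.3 -159.4]
slot -54 [ 452.5 -162.9]
packtop 171 c [ 560.4 -152.7] size [45.4  3.6] long axis deg -83.8 z [89.4 91.2 93. ]
pack 518 c [ 558.  -153.2] size [45.9  8.6] long axis deg -83.8 z [62.1 72.1 92.6]
```

View pics/w4.png

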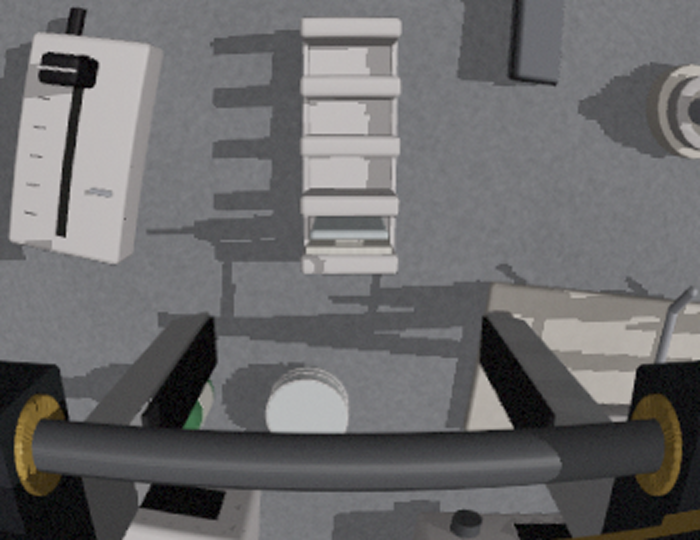

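Pack 1 stands in the far slot, at (350,235) in the crop. On to the second pack.

Emit:
arm_command:
  increments: [1, -0.0864, 0.4953, 0, 0, 0, 0.0167, 1, -0.0864, 0.4953, 0, 0, 0, 0.0167, 1, -0.0864, 0.4953, 0, 0, 0, 0.0167, 1, -0.0864, 0.4953, 0, 0, 0, 0.0167, 1, -0.0864, 0.4953, 0, 0, 0, 0.0167, 1, -0.0864, 0.4953, 0.03, 0, 0, 0.0167, 1, -0.0864, 0.4953, 0.1, 0, 0, 0.0167, 0.8, -0.0864, 0.4953, 0.173, 0, 0, 0.0167, 0.6, -0.0864, 0.4953, 0.173, 0, 0, 0.0167, 0.6, -0.0864, 0.4953, 0.173, 0, 0, 0.0167]

```text
clock: 11.5
ee_pos: [577.2, 98.3, 135.3]
ee_rot: [-0.0, 1.0, -0.0, -0.001]
wrist_force: [-0.4, -0.5, 0.0]
opening: 73.6
```

Emit:
arm_command:
  increments: [0.4, 0, 0, 0, 0, 0, 0, 0.4, 0, 0, 0, 0, 0, 0, 0.4, 0, 0, 0, 0, 0, 0, 0.4, 0, 0, 0, 0, 0, 0, 0.4, 0, 0, 0, 0, 0, 0]

```text
clock: 12.0
ee_pos: [578.4, 98.8, 137.2]
ee_rot: [-0.001, 1.0, -0.0, 0.001]
wrist_force: [0.6, 0.3, 4.4]
opening: 45.6
```

Emit:
arm_command:
  increments: [0.4, 0, 0, -0.006, 0, 0, 0, 0.4, 0, 0, -0.0115, 0, 0, 0, 0.4, 0.013, 0, -0.0115, 0, 0, 0, 0.4, 0.026, 0, -0.0115, 0, 0, 0, 0.4, 0.039, 0, -0.0115, 0, 0, 0, 0.4, 0.049, 0, -0.0115, 0, 0, 0, 0.4, 0.049, 0, -0.0115, 0, 0, 0]

```text
clock: 12.7
ee_pos: [552.4, 99.0, 141.7]
ee_rot: [-0.001, 1.0, 0.0, 0.0]
wrist_force: [0.2, -0.3, -0.8]
opening: 46.2
```

Emit:
arm_command:
  increments: [0.4, 0.014, 0, -0.016, 0, 0, 0, 0.4, 0.028, 0, -0.03, 0, 0, 0, 0.4, 0.042, 0, -0.044, 0, 0, 0, 0.4, 0.056, 0, -0.058, 0, 0, 0, 0.4, 0.07, 0, -0.09, 0, 0, 0, 0.4, 0.07, -0.09, -0.116, 0, 0, 0, 0.4, 0.07, -0.18, -0.116, 0, 0, 0, 0.4, 0.07, -0.28, -0.116, 0, 0, 0, 0.4, 0.05, -0.38, -0.116, 0, 0, -0.0167, 0.4, 0.03, -0.42, -0.116, 0, 0, -0.0167]

```text
clock: 13.7
ee_pos: [537.9, -114.9, 200.4]
ee_rot: [-0.052, 0.999, -0.001, 0.0]
wrist_force: [0.1, 0.0, -0.2]
opening: 45.6
```

Emit:
arm_command:
  increments: [0.4, 0, 0, 0, 0, 0, 0]

```text
clock: 13.8
ee_pos: [538.6, -114.1, 199.6]
ee_rot: [-0.051, 0.999, -0.0, 0.0]
wrist_force: [-0.8, 1.4, -0.4]
opening: 45.8
```

```bash
python3 - <<'E'
from h import *
st(); d,W,P=look(); rackloc(P)
rect(box(P,500,600,-170,-60,234,248),'held hdr')
E
```

```text
13.8 pos [ 538.6 -114.1  199.6] rot [-5.090e-02  9.987e-01 -4.000e-04  1.000e-04] F [-0.8  1.4 -0.4] open 45.8
rack 2666 c [ 506.2 -158.2] size [157.3  60.2] long axis deg 5.7 z [47.1 50.1 51.9]
slot 54 [ 559.9 -152.9]
slot 18 [ 524.1 -156.4]
slot -18 [ 488.3 -160. ]
slot -54 [ 452.5 -163.6]
held hdr 1843 c [ 538. -115.] size [70.  18.3] long axis deg -83.9 z [234.4 242.2 247.6]
```

Emit:
arm_command:
  increments: [0.4, 0.0367, -0.0813, 0, 0, 0, 0, 0.4, 0.0367, -0.0813, 0.08, 0, 0, 0, 0.4, 0.0367, -0.0813, 0.16, 0, 0, 0, 0.4, 0.0367, -0.0813, 0.21, 0, 0, 0, 0.4, 0.0367, -0.0813, 0.24, 0, 0, 0, 0.4, 0.0367, -0.0813, 0.265, 0, 0, 0, 0.4, 0.0367, -0.0813, 0.285, 0, 0, 0, 0.4, 0.0367, -0.0813, 0.298, 0, 0, 0, 0.4, 0.0367, -0.0813, 0.298, 0, 0, 0]

```text
clock: 14.75
ee_pos: [524.5, -153.3, 50.3]
ee_rot: [-0.053, 0.999, 0.0, -0.0]
wrist_force: [-0.3, 0.4, 0.4]
opening: 46.1
```

Emit:
arm_command:
  increments: [0.7, 0, 0, 0, 0, 0, 0, 0.7, 0, 0, 0, 0, 0, 0, 0.7, 0, 0, 0, 0, 0, 0, 0.7, 0, 0, -0.06, 0, 0, 0, 1, 0, 0, -0.16, 0, 0, 0, 1, 0, 0, -0.26, 0, 0, 0, 1, 0, 0, -0.35, 0, 0, 0, 1, 0, 0, -0.35, 0, 0, 0]

```text
clock: 15.55
ee_pos: [527.9, -154.9, 235.1]
ee_rot: [-0.053, 0.999, -0.004, 0.008]
wrist_force: [0.9, 0.3, 0.9]
opening: 92.6
```

```bash
python3 - <<'E'
from h import *
st(); d,W,P=look(); rackloc(P)
rect(box(P,400,543,-220,-100,88,96),'packtop2');rect(box(P,543,640,-220,-100,88,96),'packtop1')
E
```

```text
15.55 pos [ 527.9 -154.9  235.1] rot [-0.0532  0.9985 -0.0036  0.0076] F [0.9 0.3 0.9] open 92.6
rack 2401 c [ 506.7 -157.7] size [156.2  59.6] long axis deg 5.6 z [47.5 50.2 52. ]
slot 54 [ 560.5 -152.5]
slot 18 [ 524.6 -156. ]
slot -18 [ 488.8 -159.5]
slot -54 [ 453. -163.]
packtop2 169 c [ 524.5 -153.9] size [45.5  4.2] long axis deg -84.2 z [90.2 91.6 92.8]
packtop1 165 c [ 560.7 -152.8] size [45.5  4.3] long axis deg -84.0 z [89.9 91.4 92.8]
```

Emit:
arm_command:
  increments: [1, -0.174, 0.699, 0, 0, 0, 0.0167, 1, -0.174, 0.699, 0, 0, 0, 0.0167, 1, -0.174, 0.699, 0, 0, 0, 0.0167, 1, -0.174, 0.699, 0, 0, 0, 0.0167, 1, -0.174, 0.699, 0, 0, 0, 0.0167, 1, -0.174, 0.699, 0, 0, 0, 0.0167, 1, -0.174, 0.699, 0, 0, 0, 0.0167, 1, -0.174, 0.699, 0, 0, 0, 0.0167, 1, -0.174, 0.699, 0, 0, 0, 0.0167, 1, -0.174, 0.699, 0, 0, 0, 0.0167]

```text
clock: 16.6
ee_pos: [573.5, 202.2, 224.4]
ee_rot: [-0.0, 1.0, -0.001, -0.001]
wrist_force: [0.4, 0.4, 0.2]
opening: 94.1
```

```bash
python3 - <<'E'
from h import *
st(); d,W,P=look()
for y0 in (203,308):
    rect(box(P,555,595,y0-30,y0+30,152,161),'body')
rect(box(P,380,560,170,340,22.5,27),'plate')
Q=box(P,430,510,220,300,15,21.5); print('recess floor',len(Q)); rect(Q,'rec'); print(cv2.minEnclosingCircle(Q[:,:2].astype(np.float32)))
E
```

```text
16.6 pos [573.5 202.2 224.4] rot [-5.e-04  1.e+00 -7.e-04 -9.e-04] F [0.4 0.4 0.2] open 94.1
body 415 c [573.4 203.7] size [45.8 11.5] long axis deg 89.8 z [152.9 156.6 160.7]
body 344 c [576.2 308.4] size [45.6 12.5] long axis deg -85.4 z [153.1 156.6 160.8]
plate 5431 c [469.3 258.5] size [111.2 110.7] long axis deg 5.6 z [22.9 24.5 26.1]
recess floor 1639
rec 1639 c [469.5 258.5] size [59.3 58.5] long axis deg 61.2 z [16.8 18.6 20.4]
((468.97705078125, 258.78045654296875), 30.24643325805664)
```

Emit:
arm_command:
  increments: [1, -0.001, 0.002, 0.08, 0, 0, 0, 0.8, -0.001, 0.002, 0.174, 0, 0, 0, 0.6, -0.001, 0.002, 0.174, 0, 0, 0, 0.6, -0.001, 0.002, 0.174, 0, 0, 0, 0.4, -0.001, 0.002, 0.174, 0, 0, 0, 0.4, -0.001, 0.002, 0.174, 0, 0, 0, 0.4, -0.001, 0.002, 0.174, 0, 0, 0, 0.4, -0.001, 0.002, 0.174, 0, 0, 0, 0.4, -0.001, 0.002, 0.174, 0, 0, 0]

```text
clock: 17.55
ee_pos: [575.6, 204.5, 140.6]
ee_rot: [-0.001, 1.0, 0.0, 0.002]
wrist_force: [0.5, -0.3, 4.6]
opening: 46.1
```

Emit:
arm_command:
  increments: [0.4, 0, 0, 0, 0, 0, 0, 0.4, 0, 0, -0.006, 0, 0, 0, 0.4, 0, 0, -0.0115, 0, 0, 0, 0.4, 0.013, 0, -0.0115, 0, 0, 0, 0.4, 0.026, 0, -0.0115, 0, 0, 0, 0.4, 0.038, 0, -0.0115, 0, 0, 0, 0.4, 0.044, 0, -0.0115, 0, 0, 0, 0.4, 0.044, 0, -0.0115, 0, 0, 0]

```text
clock: 18.35
ee_pos: [552.2, 204.4, 144.9]
ee_rot: [-0.001, 1.0, 0.0, 0.001]
wrist_force: [0.9, 0.5, 0.4]
opening: 45.9
```

Emit:
arm_command:
  increments: [0.4, 0.014, 0, -0.016, 0, 0, 0, 0.4, 0.028, 0, -0.03, 0, 0, 0, 0.4, 0.042, 0, -0.044, 0, 0, 0, 0.4, 0.056, 0, -0.058, 0, 0, 0, 0.4, 0.07, 0, -0.09, 0, 0, 0, 0.4, 0.07, -0.09, -0.11, 0, 0, 0, 0.4, 0.07, -0.18, -0.11, 0, 0, 0, 0.4, 0.07, -0.28, -0.11, 0, 0, 0, 0.4, 0.07, -0.38, -0.11, 0, 0, 0, 0.4, 0.07, -0.48, -0.11, 0, 0, -0.0167]

```text
clock: 19.35
ee_pos: [517.3, -37.4, 200.8]
ee_rot: [-0.055, 0.998, -0.0, 0.001]
wrist_force: [0.3, -0.8, -0.2]
opening: 46.0
```

Emit:
arm_command:
  increments: [0.4, 0, -0.09, 0, 0, 0, -0.0167, 0.4, 0, -0.158, 0, 0, 0, -0.0167, 0.4, 0, -0.158, 0, 0, 0, -0.0167, 0.4, 0, -0.158, 0, 0, 0, -0.0167]

```text
clock: 19.75
ee_pos: [525.9, -114.6, 200.0]
ee_rot: [-0.105, 0.995, 0.0, 0.0]
wrist_force: [0.4, -0.1, 0.0]
opening: 45.8
```

```bash
python3 - <<'E'
from h import *
st(); d,W,P=look(); rackloc(P)
E
```

```text
19.75 pos [ 525.9 -114.6  200. ] rot [-1.047e-01  9.945e-01  3.000e-04  3.000e-04] F [ 0.4 -0.1  0. ] open 45.8
rack 2526 c [ 506.  -158.1] size [156.5  60. ] long axis deg 5.8 z [47.5 50.1 51.9]
slot 54 [ 559.7 -152.6]
slot 18 [ 523.9 -156.3]
slot -18 [ 488.1 -159.9]
slot -54 [ 452.3 -163.6]
```

Emit:
arm_command:
  increments: [0.4, 0.09, -0.0734, 0, 0, 0, 0.017, 0.4, 0.09, -0.0734, 0, 0, 0, 0.017, 0.4, 0.09, -0.0734, 0.08, 0, 0, 0.017, 0.4, 0.09, -0.0734, 0.16, 0, 0, 0.017, 0.4, 0.09, -0.0734, 0.21, 0, 0, 0.017, 0.4, 0.09, -0.0734, 0.24, 0, 0, 0.017, 0.4, 0.09, -0.0734, 0.265, 0, 0, 0.017, 0.4, 0.09, -0.0734, 0.283, 0, 0, 0.017, 0.4, 0.09, -0.0734, 0.295, 0, 0, 0.017, 0.4, 0.09, -0.0734, 0.295, 0, 0, 0.017]

```text
clock: 20.8
ee_pos: [490.3, -159.5, 52.0]
ee_rot: [-0.053, 0.999, -0.0, 0.0]
wrist_force: [0.5, 0.1, 0.5]
opening: 46.1
```

Emit:
arm_command:
  increments: [0.7, 0, 0, 0, 0, 0, 0, 0.7, 0, 0, 0, 0, 0, 0, 0.7, 0, 0, 0, 0, 0, 0, 0.7, 0, 0, -0.06, 0, 0, 0, 1, 0, 0, -0.16, 0, 0, 0, 1, 0, 0, -0.26, 0, 0, 0, 1, 0, 0, -0.35, 0, 0, 0, 1, 0, 0, -0.35, 0, 0, 0]

```text
clock: 21.6
ee_pos: [493.1, -161.2, 235.7]
ee_rot: [-0.052, 0.999, -0.004, 0.007]
wrist_force: [0.7, 0.5, 0.4]
opening: 92.7
```

```bash
python3 - <<'E'
from h import *
st(); d,W,P=look(); rackloc(P)
for a,b in ((540,580),(507,540),(470,507)): rect(box(P,a,b,-220,-100,88,96),'top')
E
```

```text
21.6 pos [ 493.1 -161.2  235.7] rot [-0.0522  0.9986 -0.0037  0.0072] F [0.7 0.5 0.4] open 92.7
rack 2056 c [ 505.7 -158. ] size [156.1  60.4] long axis deg 5.6 z [47.4 50.2 51.9]
slot 54 [ 559.4 -152.7]
slot 18 [ 523.6 -156.2]
slot -18 [ 487.8 -159.7]
slot -54 [ 452.  -163.3]
top 175 c [ 559.8 -152.7] size [45.9  4.8] long axis deg -83.4 z [88.1 91.  92.5]
top 163 c [ 524.2 -153.6] size [45.6  4.2] long axis deg -84.0 z [88.9 91.2 93.4]
top 167 c [ 488.9 -160.3] size [45.7  3.4] long axis deg -84.0 z [88.4 91.2 92.8]
```

Emit:
arm_command:
  increments: [1, -0.272, 0.9126, 0, 0, 0, 0.0167, 1, -0.272, 0.9126, 0, 0, 0, 0.0167, 1, -0.272, 0.9126, 0, 0, 0, 0.0167, 1, -0.272, 0.9126, 0, 0, 0, 0.0167, 1, -0.272, 0.9126, 0, 0, 0, 0.0167, 1, -0.272, 0.9126, 0, 0, 0, 0.0167, 1, -0.272, 0.9126, 0, 0, 0, 0.0167, 1, -0.272, 0.9126, 0, 0, 0, 0.0167, 1, -0.272, 0.9126, 0, 0, 0, 0.0167, 1, -0.272, 0.9126, 0, 0, 0, 0.0167]

```text
clock: 22.65
ee_pos: [576.4, 311.9, 223.5]
ee_rot: [-0.002, 1.0, -0.0, -0.002]
wrist_force: [0.0, 0.1, 0.9]
opening: 94.1
```

Emit:
arm_command:
  increments: [1, 0, 0, 0, 0, 0, 0, 1, 0, 0, 0, 0, 0, 0]

```text
clock: 22.85
ee_pos: [576.7, 308.2, 224.5]
ee_rot: [-0.0, 1.0, -0.001, -0.002]
wrist_force: [-0.1, -0.4, -0.7]
opening: 93.7
```

Emit:
arm_command:
  increments: [1, -0.0015, 0.0005, 0.08, 0, 0, 0, 0.8, -0.0015, 0.0005, 0.174, 0, 0, 0, 0.6, -0.0015, 0.0005, 0.174, 0, 0, 0, 0.6, -0.0015, 0.0005, 0.174, 0, 0, 0, 0.4, -0.0015, 0.0005, 0.174, 0, 0, 0, 0.4, -0.0015, 0.0005, 0.174, 0, 0, 0, 0.4, -0.0015, 0.0005, 0.174, 0, 0, 0, 0.4, -0.0015, 0.0005, 0.174, 0, 0, 0, 0.4, -0.0015, 0.0005, 0.174, 0, 0, 0, 0.4, -0.0015, 0.0005, 0.174, 0, 0, 0]

```text
clock: 23.85
ee_pos: [579.3, 308.9, 142.1]
ee_rot: [0.0, 1.0, 0.001, 0.002]
wrist_force: [0.4, -0.7, 5.0]
opening: 45.8
```

Emit:
arm_command:
  increments: [0.4, 0, 0, -0.006, 0, 0, 0, 0.4, 0, 0, -0.0115, 0, 0, 0, 0.4, 0.013, 0, -0.0115, 0, 0, 0, 0.4, 0.026, 0, -0.0115, 0, 0, 0, 0.4, 0.039, 0, -0.0115, 0, 0, 0, 0.4, 0.05, 0, -0.0115, 0, 0, 0, 0.4, 0.05, 0, -0.0115, 0, 0, 0]

```text
clock: 24.55
ee_pos: [552.7, 308.7, 146.1]
ee_rot: [-0.0, 1.0, 0.0, 0.0]
wrist_force: [0.0, 0.5, 0.3]
opening: 46.1
```

Emit:
arm_command:
  increments: [0.4, 0.012, 0, -0.016, 0, 0, 0, 0.4, 0.026, 0, -0.03, 0, 0, 0, 0.4, 0.04, 0, -0.044, 0, 0, 0, 0.4, 0.054, 0, -0.058, 0, 0, 0, 0.4, 0.07, 0, -0.09, 0, 0, 0, 0.4, 0.07, -0.09, -0.11, 0, 0, 0, 0.4, 0.07, -0.19, -0.11, 0, 0, 0, 0.4, 0.07, -0.29, -0.11, 0, 0, 0, 0.4, 0.07, -0.39, -0.11, 0, 0, 0, 0.4, 0.07, -0.49, -0.11, 0, 0, 0]

```text
clock: 25.55
ee_pos: [517.6, 62.1, 202.0]
ee_rot: [-0.0, 1.0, 0.0, 0.001]
wrist_force: [0.5, 0.7, -0.7]
opening: 46.1
```

Emit:
arm_command:
  increments: [0.4, 0, -0.1, 0, 0, 0, 0, 0.4, 0, -0.2, 0, 0, 0, 0, 0.4, 0.02, -0.3, 0, 0, 0, -0.0167, 0.4, 0.02, -0.355, 0, 0, 0, -0.0167, 0.4, 0.02, -0.355, 0, 0, 0, -0.0167, 0.4, 0.02, -0.355, 0, 0, 0, -0.0167]

```text
clock: 26.15
ee_pos: [508.0, -113.9, 201.4]
ee_rot: [-0.052, 0.999, 0.0, 0.001]
wrist_force: [-0.6, -0.5, -0.3]
opening: 45.8
```

```bash
python3 - <<'E'
from h import *
st(); d,W,P=look('w5.png',crop=(80,60,430,330),scale=2); rackloc(P)
for a,b in ((540,580),(507,540),(470,507)): rect(box(P,a,b,-220,-100,88,96),'top')
E
```

```text
26.15 pos [ 508.  -113.9  201.4] rot [-5.160e-02  9.987e-01  2.000e-04  6.000e-04] F [-0.6 -0.5 -0.3] open 45.8
rack 2086 c [ 491.7 -159.4] size [126.5  59.6] long axis deg 5.8 z [47.5 50.2 51.8]
slot 54 [ 545.5 -153.9]
slot 18 [ 509.6 -157.6]
slot -18 [ 473.8 -161.2]
slot -54 [ 438.  -164.8]Traceback (most recent call last):
  File "<stdin>", line 3, in <module>
  File "h.py", line 24, in rect
    print(n,len(P),'c',np.round(c,1),'size',np.round(s,1),'long axis deg',round(a,1),'z',np.round(np.percentile(P[:,2],[2,50,98]),1))
                                                                                                  ~~~~~~~~~~~~~^^^^^^^^^^^^^^^^^^
    return _quantile_unchecked(
        a, q, axis, out, overwrite_input, method, keepdims, weights)
    return _ureduce(a,
                    func=_quantile_ureduce_func,
    ...<5 lines>...
                    overwrite_input=overwrite_input,
                    method=method)
    r = func(a, **kwargs)
    result = _quantile(arr,
                       quantiles=q,
    ...<2 lines>...
                       out=out,
                       weights=wgt)
    slices_having_nans = np.isnan(arr[-1, ...])
                                  ~~~^^^^^^^^^
IndexError: index -1 is out of bounds for axis 0 with size 0
```

View pics/w5.png

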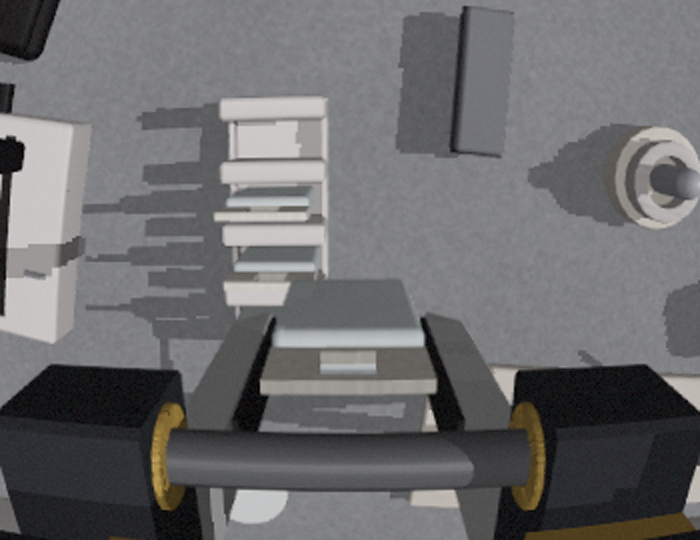

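The crop shows the fourth pack held at (345,330) and the near slot free at (275,140). The rack hasn't moved: the near end is in the same place, and the far end is only hidden behind the held pack.

Emit:
arm_command:
  increments: [0.4, 0.1176, -0.0871, 0, 0, 0, 0, 0.4, 0.1176, -0.0871, 0, 0, 0, 0, 0.4, 0.1176, -0.0871, 0.08, 0, 0, 0, 0.4, 0.1176, -0.0871, 0.16, 0, 0, 0, 0.4, 0.1176, -0.0871, 0.21, 0, 0, 0, 0.4, 0.1176, -0.0871, 0.24, 0, 0, 0, 0.4, 0.1176, -0.0871, 0.265, 0, 0, 0, 0.4, 0.1176, -0.0871, 0.283, 0, 0, 0, 0.4, 0.1176, -0.0871, 0.295, 0, 0, 0, 0.4, 0.1176, -0.0871, 0.295, 0, 0, 0]

```text
clock: 27.2
ee_pos: [454.7, -163.2, 53.4]
ee_rot: [-0.053, 0.999, -0.0, 0.0]
wrist_force: [-0.5, 0.2, -0.7]
opening: 46.1
```

Emit:
arm_command:
  increments: [0.7, 0, 0, 0, 0, 0, 0, 0.7, 0, 0, 0, 0, 0, 0, 0.7, 0, 0, 0, 0, 0, 0, 0.7, 0, 0, -0.06, 0, 0, 0, 1, 0, 0, -0.16, 0, 0, 0, 1, 0, 0, -0.26, 0, 0, 0, 1, 0, 0, -0.33, 0, 0, 0, 1, 0, 0, -0.33, 0, 0, 0, 1, 0, 0, -0.33, 0, 0, 0]

```text
clock: 28.1
ee_pos: [454.5, -163.7, 219.0]
ee_rot: [-0.052, 0.999, -0.001, 0.001]
wrist_force: [-0.9, -0.2, -0.7]
opening: 94.0
```

```bash
python3 - <<'E'
from h import *
st(); d,W,P=look(); rackloc(P)
for a,b in ((540,580),(507,540),(470,507),(430,470)):
    Q=box(P,a,b,-220,-100,86,98); 
    if len(Q)>4: rect(Q,'top')
for z0,z1,n in ((31,40,'ring'),(48,70,'pin'),(15,24,'foot')):
    rect(box(P,400,490,40,140,z0,z1),n)
E
```

```text
28.1 pos [ 454.5 -163.7  219. ] rot [-5.220e-02  9.986e-01 -6.000e-04  1.100e-03] F [-0.9 -0.2 -0.7] open 94.0
rack 1699 c [ 505.3 -157.9] size [154.1  60.4] long axis deg 5.8 z [47.1 50.2 52. ]
slot 54 [ 559.  -152.4]
slot 18 [ 523.2 -156.1]
slot -18 [ 487.4 -159.8]
slot -54 [ 451.6 -163.4]
top 125 c [ 559.4 -152.3] size [45.7  2.2] long axis deg -84.4 z [86.5 90.4 92.2]
top 234 c [ 524.2 -153.8] size [46.5  5.3] long axis deg -84.2 z [86.3 90.9 92.6]
top 215 c [ 489.2 -160.5] size [45.9  4.4] long axis deg -84.1 z [87.2 91.3 92.9]
top 197 c [ 452.9 -164.3] size [44.8  4. ] long axis deg -83.9 z [86.5 91.4 92.8]
ring 526 c [446.8  84.7] size [52.7 51.1] long axis deg -9.6 z [31.4 35.4 38.2]
pin 178 c [444.7  86.3] size [18.3 17.2] long axis deg -74.8 z [48.6 61.1 65.7]
foot 545 c [442.4  80.8] size [69.1 54.7] long axis deg -22.0 z [16.  19.5 23.4]
```

Emit:
arm_command:
  increments: [1, -0.0376, 0.501, 0, 0, 0, 0.0167, 1, -0.0376, 0.501, 0, 0, 0, 0.0167, 1, -0.0376, 0.501, 0, 0, 0, 0.0167, 1, -0.0376, 0.501, 0, 0, 0, 0.0167, 1, -0.0376, 0.501, 0.04, 0, 0, 0.0167, 1, -0.0376, 0.501, 0.04, 0, 0, 0.0167, 1, -0.0376, 0.501, 0.04, 0, 0, 0.0167, 1, -0.0376, 0.501, 0.04, 0, 0, 0.0167]

```text
clock: 28.95
ee_pos: [446.3, 86.8, 196.9]
ee_rot: [0.001, 1.0, -0.0, -0.001]
wrist_force: [-0.3, -0.6, -0.4]
opening: 93.7
```

```bash
python3 - <<'E'
from h import *
st(); d,W,P=look('w6.png',crop=(80,60,430,330),scale=2)
for z0,z1,n in ((32,39,'ring'),(48,70,'pin'),(16,23,'foot')):
    Q=box(P,400,490,40,140,z0,z1); rect(Q,n); print(cv2.minEnclosingCircle(Q[:,:2].astype(np.float32)))
Q=box(P,430,510,220,300,15,21.5)
if len(Q)>100: rect(Q,'rec')
E
```

```text
28.95 pos [446.3  86.8 196.9] rot [ 5.0e-04  1.0e+00 -5.0e-04 -1.1e-03] F [-0.3 -0.6 -0.4] open 93.7
ring 1000 c [446.5  87. ] size [52.9 52.6] long axis deg 89.8 z [33.1 35.3 37. ]
((446.7861633300781, 86.87360382080078), 26.88580322265625)
pin 272 c [445.4  88.1] size [19.3 18.6] long axis deg 0.5 z [51.3 62.3 66.1]
((445.328125, 88.22305297851562), 9.874314308166504)
foot 1091 c [445.4  88.3] size [68.7 67.9] long axis deg 0.1 z [17.8 19.4 21.3]
((445.1407470703125, 88.33244323730469), 34.940547943115234)
rec 1328 c [469.9 259.9] size [58.3 57.4] long axis deg 13.3 z [17.  18.6 20.3]
```

View pics/w6.png

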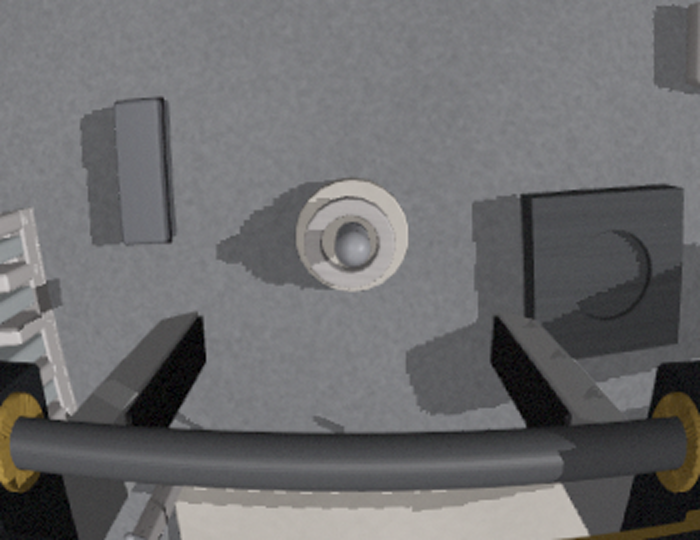

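The crop shows the ring around the pin at (352,242) and the recess at (610,275). Descending onto the ring.

Emit:
arm_command:
  increments: [1, 0, 0, 0.09, 0, 0, 0, 1, 0, 0, 0.18, 0, 0, 0, 1, 0, 0, 0.26, 0, 0, 0, 0.8, 0, 0, 0.31, 0, 0, 0, 0.75, 0, 0, 0.338, 0, 0, 0, 0.75, 0, 0, 0.338, 0, 0, 0, 0.75, 0, 0, 0.338, 0, 0, 0, 0.75, 0, 0, 0.338, 0, 0, 0]

```text
clock: 29.8
ee_pos: [448.1, 87.1, 30.6]
ee_rot: [0.001, 1.0, 0.0, 0.002]
wrist_force: [-0.4, 0.2, 1.2]
opening: 70.9
```

Emit:
arm_command:
  increments: [0.75, 0.003, 0, 0.006, 0, 0, 0, 0.75, 0.003, 0, 0.006, 0, 0, 0, 0.45, 0.003, 0, 0.006, 0, 0, 0, 0.45, 0.003, 0, 0.006, 0, 0, 0, 0.45, 0.003, 0, 0.006, 0, 0, 0, 0.45, 0.003, 0, 0.006, 0, 0, 0, 0.45, 0.003, 0, 0.006, 0, 0, 0, 0.45, 0.003, 0, 0.006, 0, 0, 0, 0.45, 0.003, 0, 0.006, 0, 0, 0]
  force: 15

```text
clock: 30.7
ee_pos: [445.3, 87.8, 26.2]
ee_rot: [0.0, 1.0, 0.0, 0.0]
wrist_force: [-0.5, 0.1, 2.5]
opening: 52.8
```

Emit:
arm_command:
  increments: [0.45, 0, 0, -0.02, 0, 0, 0, 0.45, 0, 0, -0.04, 0, 0, 0, 0.45, 0, 0, -0.08, 0, 0, 0, 0.45, 0, 0, -0.15, 0, 0, 0, 0.45, 0, 0, -0.15, 0, 0, 0]

```text
clock: 31.2
ee_pos: [448.9, 88.0, 106.8]
ee_rot: [0.0, 1.0, 0.0, 0.006]
wrist_force: [0.4, -0.2, -1.0]
opening: 52.9
```

```bash
python3 - <<'E'
from h import *
st(); d,W,P=look('w7.png',crop=(80,60,430,330),scale=2)
s=r.sense()['ee_pos']
Q=box(P,400,490,40,140,s[2]+3,s[2]+14); rect(Q,'ring'); 
E
```

```text
31.2 pos [448.9  88.  106.8] rot [1.0e-04 1.0e+00 4.0e-04 5.6e-03] F [ 0.4 -0.2 -1. ] open 52.9
ring 3918 c [445.9  83.2] size [64.5 55.8] long axis deg 57.5 z [108.4 115.8 117.4]
```

View pics/w7.png

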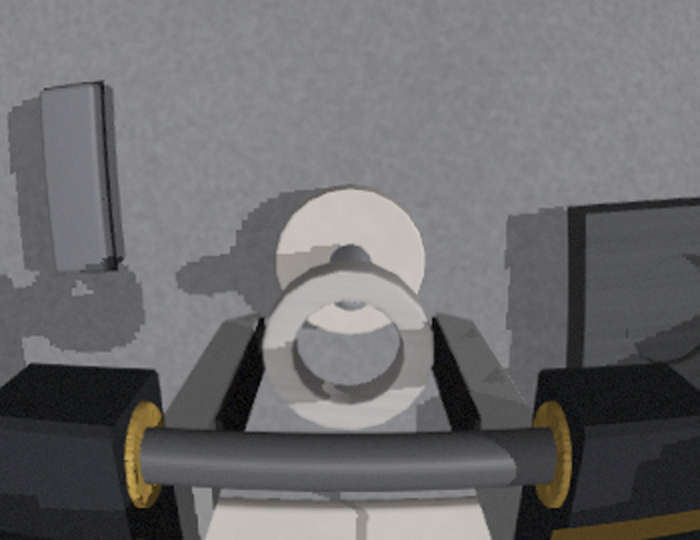

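The crop shows the ring held level between the fingers at (348,345), clear of the pin. Moving over the plate and measuring the ring's offset to the tool.

Emit:
arm_command:
  increments: [0.45, 0, 0, 0, 0, 0, 0, 0.45, -0.02, 0.1, 0, 0, 0, 0, 0.45, -0.03, 0.2, 0, 0, 0, 0, 0.45, -0.044, 0.3, 0, 0, 0, 0, 0.45, -0.044, 0.342, 0, 0, 0, 0, 0.45, -0.044, 0.342, 0, 0, 0, 0, 0.45, -0.044, 0.342, 0, 0, 0, 0]

```text
clock: 31.95
ee_pos: [466.1, 258.2, 99.2]
ee_rot: [-0.0, 1.0, -0.001, -0.002]
wrist_force: [0.0, 0.9, -1.1]
opening: 53.1
```

```bash
python3 - <<'E'
from h import *
st(); d,W,P=look()
s=r.sense()['ee_pos']
Q=box(P,s[0]-34,s[0]+34,s[1]-26,s[1]+26,s[2]+6.5,s[2]+13); print(len(Q),np.percentile(Q[:,2],[5,50,95]))
rr=np.hypot(*(Q[:,:2]-s[:2]).T)
print('x ext',np.percentile(Q[:,0],[0.3,99.7]),'y ext',np.percentile(Q[:,1],[.3,99.7]))
from scipy.optimize import least_squares
# inner rim: innermost points per angle
for it in range(2):
    c=s[:2] if it==0 else c
    ang=np.arctan2(Q[:,1]-c[1],Q[:,0]-c[0]); rad=np.hypot(Q[:,0]-c[0],Q[:,1]-c[1]); pin=[];pout=[]
    for k in range(36):
        m=np.abs((ang-(-np.pi+(k+.5)*np.pi/18)))<np.pi/36
        if m.sum()>5:
            idx=np.where(m)[0]; pin.append(Q[idx[np.argmin(rad[idx])],:2]); pout.append(Q[idx[np.argmax(rad[idx])],:2])
    for nm,pp in(('in',pin),('out',pout)):
        pp=np.array(pp); f=least_squares(lambda p:np.hypot(pp[:,0]-p[0],pp[:,1]-p[1])-p[2],[c[0],c[1],20],loss='soft_l1'); print(nm,len(pp),f.x)
        if nm=='in': c=f.x[:2]
rect(box(P,380,560,170,340,22.5,27),'plate')
Q=box(P,430,510,220,300,15,21.5); rect(Q,'rec')
E
```

```text
31.95 pos [466.1 258.2  99.2] rot [-4.0e-04  1.0e+00 -1.1e-03 -1.5e-03] F [ 0.   0.9 -1.1] open 53.1
3214 [106.96637719 108.27961311 109.37965509]
x ext [441.35479614 493.44049825] y ext [232.04080592 283.19188877]
in 36 [467.5033916  257.41794206  16.90580714]
out 36 [467.42548887 257.51771299  26.49358504]
in 36 [467.53515861 257.43233424  16.9132347 ]
out 36 [467.44066907 257.5525515   26.50571403]
plate 7698 c [469.3 258.3] size [110.5 110.4] long axis deg 5.5 z [23.1 24.5 25.9]
rec 1978 c [469.9 257.2] size [59.4 57.9] long axis deg -23.6 z [17.2 18.5 20.2]
```

Emit:
arm_command:
  increments: [0.45, -0.0036, 0.0016, 0.04, 0, 0, 0, 0.45, -0.0036, 0.0016, 0.08, 0, 0, 0, 0.45, -0.0036, 0.0016, 0.11, 0, 0, 0, 0.45, -0.0036, 0.0016, 0.128, 0, 0, 0, 0.45, -0.0036, 0.0016, 0.128, 0, 0, 0, 0.45, -0.0036, 0.0016, 0.128, 0, 0, 0]

```text
clock: 32.6
ee_pos: [469.4, 259.0, 37.4]
ee_rot: [0.001, 1.0, 0.0, 0.0]
wrist_force: [-0.2, 0.9, -0.3]
opening: 53.0
```

```bash
cat >> h.py <<'E'
def ringfit(P,c,z0,z1):
    from scipy.optimize import least_squares
    c=np.array(c,float); Q=box(P,c[0]-34,c[0]+34,c[1]-30,c[1]+30,z0,z1); rad=np.hypot(Q[:,0]-c[0],Q[:,1]-c[1]); Q=Q[rad<31]; rad=rad[rad<31]
    ang=np.arctan2(Q[:,1]-c[1],Q[:,0]-c[0]); pp=[]
    for k in range(36):
        i=np.where(np.abs(ang-(-np.pi+(k+.5)*np.pi/18))<np.pi/36)[0]
        if len(i)>5: pp.append(Q[i[np.argmin(rad[i])],:2])
    pp=np.array(pp); f=least_squares(lambda p:np.hypot(pp[:,0]-p[0],pp[:,1]-p[1])-p[2],[c[0],c[1],17],loss='soft_l1').x
    A=np.c_[Q[:,:2]-f[:2],np.ones(len(Q))]; pl=np.linalg.lstsq(A,Q[:,2],rcond=None)[0]
    print('ring inner fit',np.round(f,1),'top plane slope,z',np.round(pl,3),len(Q))
E
python3 - <<'E'
from h import *
st(); d,W,P=look(); s=r.sense()['ee_pos']
ringfit(P,s[:2],s[2]+6.5,s[2]+13)
E
```

```text
32.6 pos [469.4 259.   37.4] rot [6.e-04 1.e+00 0.e+00 3.e-04] F [-0.2  0.9 -0.3] open 53.0
ring inner fit [470.8 258.1  16.9] top plane slope,z [-1.0000e-03  1.0000e-03  4.6604e+01] 3340
```

Emit:
arm_command:
  increments: [0.45, 0.003, 0, 0, 0, 0, 0, 0.45, 0.003, 0, 0.01, 0, 0, 0, 0.45, 0.003, 0, 0.017, 0, 0, 0, 0.45, 0.003, 0, 0.021, 0, 0, 0, 0.45, 0.003, 0, 0.021, 0, 0, 0, 0.45, 0.003, 0, 0.021, 0, 0, 0]

```text
clock: 33.25
ee_pos: [467.5, 259.5, 26.3]
ee_rot: [0.0, 1.0, -0.0, -0.0]
wrist_force: [0.7, 0.5, -0.8]
opening: 53.4
```

```bash
python3 - <<'E'
from h import *
st(); d,W,P=look(); s=r.sense()['ee_pos']
ringfit(P,s[:2],30,45)
E
```

```text
33.25 pos [467.5 259.5  26.3] rot [ 1.e-04  1.e+00 -1.e-04 -1.e-04] F [ 0.7  0.5 -0.8] open 53.4
ring inner fit [468.7 258.7  16.8] top plane slope,z [-3.0000e-03  1.0000e-03  3.5389e+01] 3724
```

Emit:
arm_command:
  increments: [0.62, 0, 0, 0, 0, 0, 0, 0.75, 0, 0, 0, 0, 0, 0, 0.75, 0, 0, 0, 0, 0, 0, 0.75, 0, 0, -0.03, 0, 0, 0, 0.75, 0, 0, -0.12, 0, 0, 0, 0.8, 0, 0, -0.22, 0, 0, 0, 1, 0, 0, -0.32, 0, 0, 0, 1, 0, 0, -0.4, 0, 0, 0, 1, 0, 0, -0.4, 0, 0, 0]

```text
clock: 34.2
ee_pos: [470.5, 260.8, 234.9]
ee_rot: [0.0, 1.0, 0.003, 0.007]
wrist_force: [1.2, -0.4, 0.4]
opening: 93.0
```

```bash
python3 - <<'E'
from h import *
st(); d,W,P=look()
ringfit(P,(469,258.5),31,45); rect(box(P,380,560,170,340,22.5,27),'plate')
d2=cam('side'); save(d2,'s1.png',crop=(140,110,340,310),scale=3)
E
```

```text
34.2 pos [470.5 260.8 234.9] rot [1.e-04 1.e+00 3.e-03 7.e-03] F [ 1.2 -0.4  0.4] open 93.0
ring inner fit [469.1 258.7  17.1] top plane slope,z [1.0000e-03 1.0000e-03 3.4281e+01] 801
plate 5137 c [469.7 258.3] size [111.3 110.8] long axis deg -84.4 z [23.  24.5 26. ]
```

View pics/s1.png

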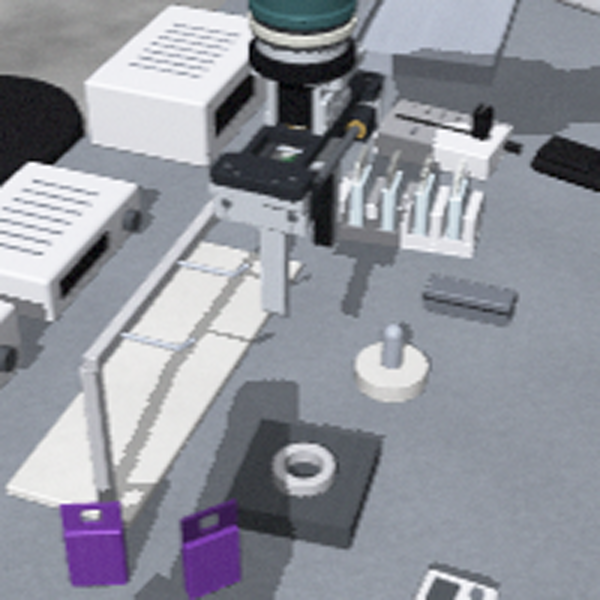

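The side crop shows the ring flat in the recess at (303,468), four packs standing in the rack at (410,200) and the pegs empty. The purple packs are untouched. Now to the slider.

Emit:
arm_command:
  increments: [1, 0, -1, 0, 0, 0, 0.0145, 1, 0, -1, 0, 0, 0, 0.0145, 1, 0, -1, 0, 0, 0, 0.0145, 1, 0, -1, 0, 0, 0, 0.0145, 1, 0, -1, 0, 0, 0, 0.0145, 1, 0, -1, 0, 0, 0, 0.0145, 1, 0, -1, 0, 0, 0, 0.0145, 1, 0, -1, 0, 0, 0, 0.0145, 1, 0, -1, 0, 0, 0, 0.0145, 1, 0, -1, 0, 0, 0, 0.0145]

```text
clock: 35.3
ee_pos: [466.0, -241.9, 223.7]
ee_rot: [0.046, 0.999, 0.001, -0.002]
wrist_force: [0.6, -1.0, -0.7]
opening: 93.7
```

Emit:
arm_command:
  increments: [1, -0.008, -0.198, 0, 0, 0, 0, 1, -0.008, -0.198, 0, 0, 0, 0, 1, -0.008, -0.198, 0, 0, 0, 0, 1, -0.008, -0.198, 0, 0, 0, 0, 1, -0.008, -0.198, 0, 0, 0, 0]

```text
clock: 35.8
ee_pos: [462.0, -338.1, 225.0]
ee_rot: [0.045, 0.999, 0.001, -0.001]
wrist_force: [0.1, 0.4, -0.4]
opening: 94.1
```

```bash
python3 - <<'E'
from h import *
st(); d,W,P=look('w8.png',crop=(80,60,430,330),scale=2); rackloc(P)
c,_,a=rect(box(P,400,640,-420,-270,32,38),'ctrl'); g,_,_=rect(box(P,400,610,-400,-290,66,76),'grip')
a=np.radians(a); y=np.array([np.cos(a),np.sin(a)]); x=np.array([y[1],-y[0]])
rel=P[:,:2]-np.array(c); al=rel@y; xx=rel@x
M=P[(P[:,2]>36.8)&(P[:,2]<43)&(xx>12)&(xx<40)&(al>-60)&(al<60)]; 
am=(M[:,:2]-np.array(c))@y; print('marker',len(M),M.mean(0),np.percentile(am,[5,50,95]),'grip along',(np.array(g)-c)@y)
for q in ((540,580),(507,540),(470,507),(430,470)):
    Q=box(P,*q,-220,-100,86,98)
    if len(Q)>4: rect(Q,'top')
E
```

```text
35.8 pos [ 462.  -338.1  225. ] rot [ 0.0453  0.999   0.0012 -0.001 ] F [ 0.1  0.4 -0.4] open 94.1
rack 1488 c [ 505.5 -158.2] size [156.1  59.6] long axis deg 6.3 z [46.8 50.2 52.1]
slot 54 [ 559.1 -152.3]
slot 18 [ 523.4 -156.2]
slot -18 [ 487.6 -160.2]
slot -54 [ 451.8 -164.1]
ctrl 6538 c [ 520.4 -343.6] size [147.4  89.8] long axis deg -5.3 z [32.7 34.5 36.1]
grip 394 c [ 471.4 -339.3] size [26.8 19.2] long axis deg 84.7 z [67.2 70.6 72.2]
marker 2 [ 503.77150122 -368.03328695   36.85033632] [-22.74030915 -14.28242102  -5.82453289] grip along -49.11776904223078
top 89 c [ 561.5 -163.2] size [26.1  4.8] long axis deg -85.4 z [86.3 90.9 92.9]
top 154 c [ 524.4 -154.1] size [46.2  6.2] long axis deg -85.4 z [86.7 90.9 92.8]
top 146 c [ 489.5 -160.9] size [45.9  5.5] long axis deg -83.0 z [86.8 91.1 93.2]
top 153 c [ 452.5 -164.2] size [46.2  5.1] long axis deg -83.8 z [86.4 91.3 93. ]
```

View pics/w8.png

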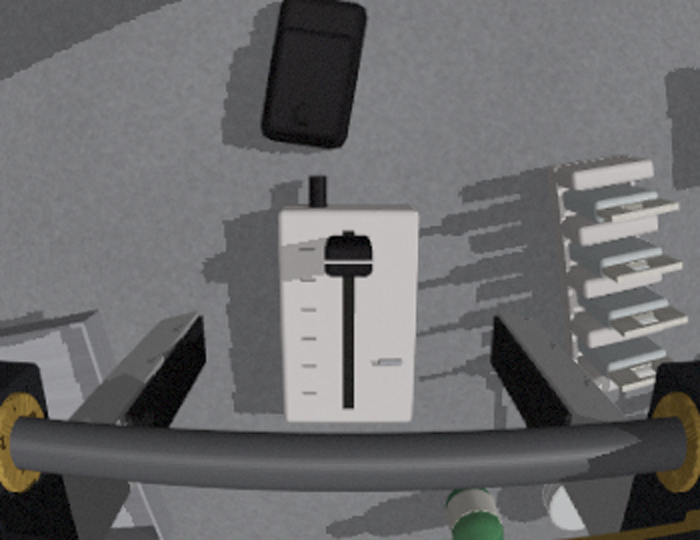

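The crop shows the slider grip at (348,255) at the near end, the marker at (387,362) and all four packs in the rack. One refined marker measurement, then grip.

```bash
python3 - <<'E'
from h import *
d,W,P=look(); g=d['frame'].mean(2)
R=W[232:250,262:286]; G=g[232:250,262:286]
m=(R[...,2]>36.8)&(R[...,2]<44); Q=R[m]
y=np.array([np.cos(np.radians(-5.3)),np.sin(np.radians(-5.3))]); gc=np.array([471.4,-339.3])
al=(Q[:,:2]-gc)@y; print('by height',m.sum(),Q.mean(0),np.percentile(al,[5,50,95]))
m=G<165; Q=R[m]; al=(Q[:,:2]-gc)@y; print('by dark',m.sum(),Q.mean(0),np.percentile(al,[5,50,95]))
E
```

```text
by height 35 [ 549.08143436 -317.98745557   38.17016705] [73.7876864  75.27062983 76.95848193]
by dark 44 [ 549.4825575  -319.37846182   37.41731378] [73.82502176 75.54031779 78.54797428]
```

Emit:
arm_command:
  increments: [1, -0.0188, 0, 0.1, 0, 0, 0, 1, -0.0188, 0, 0.2, 0, 0, 0, 0.7, -0.0188, 0, 0.3, 0, 0, 0, 0.5, -0.0188, 0, 0.36, 0, 0, 0, 0.5, -0.0188, 0, 0.36, 0, 0, 0, 0.5, -0.0188, 0, 0.36, 0, 0, 0]
  force: 8

```text
clock: 36.5
ee_pos: [472.3, -339.5, 47.3]
ee_rot: [0.045, 0.999, -0.0, 0.0]
wrist_force: [0.7, 0.1, 0.6]
opening: 65.1
```

Emit:
arm_command:
  increments: [0.5, 0, 0, 0, 0, 0, 0, 0.2, 0, 0, 0, 0, 0, 0, 0.2, 0, 0, 0, 0, 0, 0, 0.2, 0, 0, 0, 0, 0, 0, 0.2, 0, 0, 0, 0, 0, 0, 0.2, 0, 0, 0, 0, 0, 0, 0.2, 0, 0, 0, 0, 0, 0]

```text
clock: 37.2
ee_pos: [472.4, -338.5, 47.6]
ee_rot: [0.046, 0.999, 0.002, 0.001]
wrist_force: [0.3, 5.4, 4.8]
opening: 27.8
```

Emit:
arm_command:
  increments: [0.2, -0.01, 0, 0, 0, 0, 0, 0.2, -0.03, 0, 0, 0, 0, 0, 0.2, -0.05, 0, 0, 0, 0, 0, 0.2, -0.07, 0, 0, 0, 0, 0, 0.2, -0.09, 0, 0, 0, 0, 0, 0.2, -0.11, 0, 0, 0, 0, 0, 0.2, -0.13, 0, 0, 0, 0, 0, 0.2, -0.145, 0, 0, 0, 0, 0, 0.2, -0.1515, 0, 0, 0, 0, 0, 0.2, -0.1515, 0, 0, 0, 0, 0]

```text
clock: 38.2
ee_pos: [548.5, -345.6, 47.6]
ee_rot: [0.045, 0.999, 0.001, 0.001]
wrist_force: [-0.1, 5.1, 3.3]
opening: 28.1
```

Emit:
arm_command:
  increments: [0.2, 0, 0, 0, 0, 0, 0, 0.2, 0, 0, 0, 0, 0, 0]

```text
clock: 38.4
ee_pos: [548.5, -345.6, 47.6]
ee_rot: [0.045, 0.999, 0.001, 0.001]
wrist_force: [0.7, 5.7, 4.2]
opening: 28.0
```

Emit:
arm_command:
  increments: [0.6, 0, 0, 0, 0, 0, 0, 0.6, 0, 0, 0, 0, 0, 0, 0.6, 0, 0, 0, 0, 0, 0, 0.7, 0, 0, -0.06, 0, 0, 0, 0.8, 0, 0, -0.16, 0, 0, 0, 1, 0, 0, -0.26, 0, 0, 0, 1, 0, 0, -0.37, 0, 0, 0, 1, 0, 0, -0.37, 0, 0, 0, 1, 0, 0, -0.37, 0, 0, 0]

```text
clock: 39.3
ee_pos: [547.8, -348.2, 234.3]
ee_rot: [0.046, 0.999, -0.002, 0.002]
wrist_force: [0.1, 0.1, -0.8]
opening: 93.4
```

```bash
python3 - <<'E'
from h import *
st(); d,W,P=look('w9.png',crop=(80,60,430,330),scale=2)
c,_,a=rect(box(P,400,640,-420,-270,32,38),'ctrl'); g,_,_=rect(box(P,400,610,-400,-290,66,76),'grip'); g=np.array(g)
y=np.array([np.cos(np.radians(a)),np.sin(np.radians(a))]); x=np.array([-y[1],y[0]])
rel=P[:,:2]-g; al=rel@y; xx=rel@x
M=(P[:,2]>37)&(P[:,2]<43)&(xx>16)&(xx<42)&(abs(al)<20); print('marker rel grip',M.sum(),P[M].mean(0),np.percentile(al[M],[5,50,95]),xx[M].mean())
rackloc(P)
for q in ((540,580),(507,540),(470,507),(430,470)):
    Q=box(P,*q,-220,-100,86,98)
    if len(Q)>4: rect(Q,'top')
d2=cam('side'); W2=cloud(d2); P2=W2.reshape(-1,3);P2=P2[np.isfinite(P2).all(1)]; rect(box(P2,420,520,220,300,29,40),'ring(side)'); rect(box(P2,380,560,180,330,22,28),'plate(side)')
E
```

```text
39.3 pos [ 547.8 -348.2  234.3] rot [ 0.0459  0.9989 -0.0017  0.0022] F [ 0.1  0.1 -0.8] open 93.4
ctrl 7267 c [ 521.  -343.5] size [148.3  89.7] long axis deg -5.2 z [32.8 34.5 36.2]
grip 388 c [ 547.2 -345.9] size [27.3 19.2] long axis deg 85.0 z [67.2 70.5 72.4]
marker rel grip 37 [ 550.28468655 -318.02503611   38.59663899] [-0.89197883  0.47803166  1.97856821] 28.027021608043984
rack 2029 c [ 499.  -182.9] size [157.1  60.1] long axis deg 6.2 z [47.1 50.2 52. ]
slot 54 [ 552.7 -177.1]
slot 18 [ 516.9 -181. ]
slot -18 [ 481.1 -184.9]
slot -54 [ 445.3 -188.8]
top 154 c [ 554.6 -177.8] size [46.9  5.2] long axis deg -83.9 z [87.  91.4 93.2]
top 146 c [ 517.7 -178.9] size [47.3  4.9] long axis deg -83.9 z [87.2 91.4 92.9]
top 134 c [ 482.2 -185.9] size [46.1  4.8] long axis deg -84.1 z [88.7 91.6 92.9]
top 137 c [ 444.3 -190.3] size [45.9  4.8] long axis deg -84.1 z [87.6 91.4 92.9]
ring(side) 185 c [466.2 261.6] size [53.1 51.4] long axis deg -67.9 z [29.6 33.5 37. ]
plate(side) 947 c [466.7 260.2] size [115.  110.4] long axis deg -84.0 z [22.2 24.2 27.3]
```

View pics/w9.png

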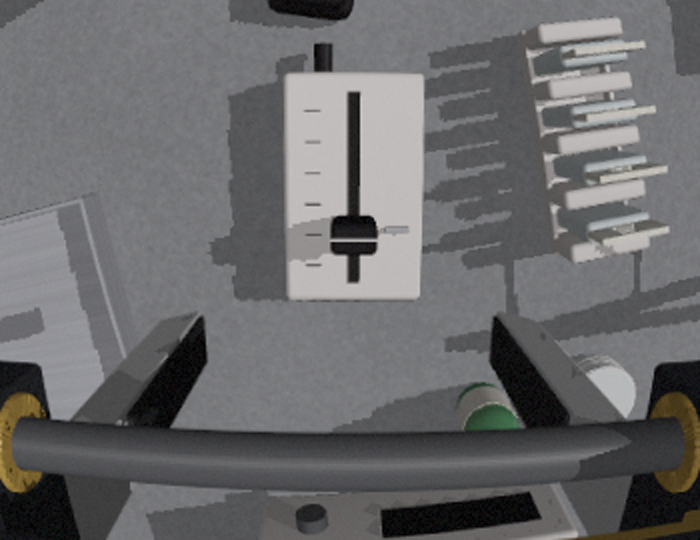

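The crop shows the slider's white line at (354,240), level with the marker tab (395,229) once their different heights are allowed for (0.5 mm measured in 3D). The rack has been knocked about 25 mm aside, but all four packs still stand in its slots. I'll let things settle and hand in.

Emit:
arm_command:
  increments: [1, 0, 0, 0, 0, 0, 0, 1, 0, 0, 0, 0, 0, 0, 1, 0, 0, 0, 0, 0, 0, 1, 0, 0, 0, 0, 0, 0, 1, 0, 0, 0, 0, 0, 0]

```text
clock: 39.9
ee_pos: [547.1, -347.2, 231.2]
ee_rot: [0.046, 0.999, 0.0, -0.0]
wrist_force: [-0.8, 0.3, 1.0]
opening: 93.7
```

```bash
python3 - <<'E'
from h import *
st(); d,W,P=look(); rackloc(P); print(ticket.finish_job()); st()
E
```

```text
39.9 pos [ 547.1 -347.2  231.2] rot [ 4.56e-02  9.99e-01  1.00e-04 -1.00e-04] F [-0.8  0.3  1. ] open 93.7
rack 2092 c [ 498.8 -183.1] size [157.4  60.2] long axis deg 6.2 z [47.2 50.2 52. ]
slot 54 [ 552.5 -177.2]
slot 18 [ 516.7 -181.1]
slot -18 [ 480.9 -185. ]
slot -54 [ 445.2 -188.9]
the job is handed in; nothing more can be done
None
the job is handed in; nothing more can be done
```

The job is handed in after about 40 s of robot time. I slid the controller's grip to the near end, moved all four packs from the pegs into the rack slots, seated the ring in the recess, then slid the grip back to the marker.

- **Slider:** at the off step the camera put it about 0.3 mm from the end. It now sits about 0.5 mm from the marker line, within the 6 mm limit.
- **Packs:** all four stand upright in their slots, with tops about 91–92 mm above the table. They are within about 3 mm of their slot centres.
- **Ring:** it lies flat about 0.5 mm from the recess centre, measured from above after release. The side camera puts it 1–1.5 mm off and reads 3–4 mm away from the wrist camera in absolute position, so I relied on the wrist camera.
- **Rack shift:** the rack was knocked about 25 mm aside during the last slider move, while the arm was at the controller. The packs stayed in their slots, so I left it where it was.
- **Gripper:** it is open, clear and touching nothing. I did not measure the bystanders again; they looked undisturbed in the pictures that showed them.

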